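# Hover a chamber cover over its screw holes

## Task

Pick up the cover plate of the specimen chamber by its square collar, which is thin-walled: grip it lightly, with each finger pressing with no more than about 30 N. Bring it over the chamber and hold it there level, about a centimetre above the chamber's top face, turned so that its three holes line up with the three threaded holes and each thread is wholly in view through its clearance hole, ready for a colleague to start the screws. The cover must never touch the chamber or its gasket, the things lying around stay where they are, and you finish still holding the cover still in the air: do not lower it or let go.

Things in the scene. Friction and masses are not known exactly. Their poses are not given: they have to be found in the camera images.
- cover: loose cover, about 0.2 kg: metal plate 96 x 76 x 6 mm lying flat; from its middle stands a hollow square grey collar to grasp from above, 36 x 36 mm outside, walls 3 mm, sides parallel to the plate's, 6 to 40 mm above the underside. Three 12 mm holes: one at one short end, two at the other. Origin: centre of the underside; x along the 96 mm side toward the single hole, z up.
- hole0 (a point): cover's single hole, centre at the plate's underside: 36, 0, 0 mm in the cover's frame
- hole1 (a point): cover hole of the pair, centre at the underside: -36, 26, 0 mm in the cover's frame
- hole2 (a point): cover hole of the pair, centre at the underside: -36, -26, 0 mm in the cover's frame
- chamber: specimen chamber, fixed: metal block 96 x 76 mm, flat top 30 mm above the worktop; round 29 mm well with a black ring gasket 42 mm across, 1 mm proud; a hose stub sticks out 11 mm from each long side. Three 6 mm threaded holes in the top, in the cover's pattern. Origin: centre of the underside at worktop height; x along the 96 mm side toward the single hole, z up.
- thread0 (a point): single threaded hole (belongs under hole0), centre of its mouth on the top face: 36, 0, 30 mm in the chamber's frame
- thread1 (a point): threaded hole of the pair (belongs under hole1), mouth on the top face: -36, 26, 30 mm in the chamber's frame
- thread2 (a point): threaded hole of the pair (belongs under hole2), mouth on the top face: -36, -26, 30 mm in the chamber's frame
- compound_microscope: tall microscope, fixed, always here: an obstacle to go round, not part of the job. About 0.19 m wide (y), solid parts up to 0.35 m high, from 65 mm nearer the robot than its origin to 190 mm beyond it; eyepieces overhang up to about 150 mm nearer. To pass across its front, draw the tool in to about 0.36 m from the robot's base axis. Origin: on the worktop under its stage; x away from the robot.
- screwdriver: bystander, loose: screwdriver 141 mm long, 18 mm thick, lying down beyond the work; origin under its middle
- objective_canister: bystander, loose: upright screw-top canister, 38 mm across, 57 mm tall; origin at the centre of its underside
- loupe: bystander, loose: small folding magnifier 27 x 44 x 15 mm, in front of the microscope; origin under its middle
- coverslip_box: bystander, loose: small box 30 x 30 x 17 mm near the front edge of the worktop; origin at the centre of its underside

How it is judged:
On the way:
1. the cover is lifted clear of the worktop in the fingers (height (world z) of cover above 0.03 m and contact force between the fingers and cover above 1 N), for 0.2 s.
At the end, for the whole second after the job is handed in: The fingers hold the cover still in the air: each of its three holes within 3 mm sideways of its threaded hole, the underside 4 to 18 mm above the chamber's top face at every hole, tilted by less than 0.07 rad, touching neither the chamber nor any bystander (all of step 1 and horizontal distance between hole0 and thread0 below 0.003 m and horizontal distance between hole1 and thread1 below 0.003 m and horizontal distance between hole2 and thread2 below 0.003 m and z of hole0 in the frame of chamber between 0.034 and 0.048 m and z of hole1 in the frame of chamber between 0.034 and 0.048 m and z of hole2 in the frame of chamber between 0.034 and 0.048 m and angle between cover's own z axis and vertical below 0.07 rad and contact force between cover and chamber below 0.2 N and contact force between cover and screwdriver below 0.2 N and contact force between cover and objective_canister below 0.2 N and contact force between cover and loupe below 0.2 N and contact force between cover and coverslip_box below 0.2 N and linear speed of cover below 0.01 m/s and angular speed of cover below 0.1 rad/s); the arm keeps its last pose, push and grip.
It fails at once if the collar is squeezed too hard (more than 80 N counted over both fingers together) (contact force between the fingers and cover above 80 N).
It fails at once if the cover touches the chamber (more than 0.3 N) (contact force between cover and chamber above 0.3 N).
It fails at once if a bystander is moved by more than 15 mm (distance of any of screwdriver, objective_canister, loupe, coverslip_box from where it was at the start of the episode above 0.015 m).
It also fails if it takes over 48 s, if anything falls off the work surface, if the arm or the gripper's body presses on something with over 40 N, if the wrist force passes 120 N, or if a joint passes its speed limit or range.

## Robot

A 6-joint arm with a two-finger parallel gripper is mounted at the origin on a cart in front of the work surface, level with it; the furniture and walls round the work are solid. World frame = base frame: x ahead of the robot, y to its left, z up, the work surface at z = 0. Lengths are in m, angles in rad, forces in N, time in s.
With the tool pointing down it reaches from about 0.375 to 0.9 m from the base axis. Payload 3.1 kg.
Tool frame: the origin (TCP) lies at the very end of the fingers, on their centre line; the grasp point (between the pads) lies 19 mm behind it; z points along the fingers, y is the direction in which the jaws open and shut (so a half turn about z gives the same grasp; the last joint's range is limited). The gripper opens to 87 mm and grips with 3 to 60 N. Pads are 19 mm wide; open, the fingers measure 117 mm over their backs; the gripper's body (75 mm by 190 mm) begins 51 mm behind the grasp point.
Start: joints at [1.004, 0.527, 1.433, -0, 1.181, -0.178], TCP at [0.236, 0.579, 0.199] pointing down, gripper open.
Joint ranges: [-3.08, 3.08], [-0.75, 2.2], [0.22, 2.44], [-1.43, 4.57], [0, 2.65], [-2.85, 2.85]. Speed limits (rad/s): [2.79, 2.79, 3.14, 3.14, 3.14, 3.14].

## Interface

Orientations are given as a unit quaternion [x, y, z, w].
In Python, from rig import robot, optics gives the robot as it stands.
- The arm moves only by the shell command python3 -m inch 'ROWS' [FORCE]. ROWS is JSON, a list of rows, each an object of numbers: "ax", "ay", "az": the turn, a rotation vector about the tool's x, y, z in rad; "dx", "dy", "dz": the shift along the tool's x, y, z in mm; "gripper": the opening in per cent of the stroke, from 0 (shut) to 100 (fully open). In form: [{"ax": .., "ay": .., "az": .., "dx": .., "dy": .., "dz": .., "gripper": ..}, ...]. A call has 1 to 8 rows; each row shifts and turns the commanded pose from where the row before left it, along the tool's axes as they then stand; what a row does not reach is not made up. A row lasts 1/10 s, in which the tool goes at most 50 mm and 8.59 degrees, less where a joint would pass 70% of its speed; a pose out of reach is approached as far as the arm can. A call with a gripper value outside its range is refused whole. The fingers move at their own pace and stop on an object; FORCE is the grip in N (left out, the last holds). Time passes only in rows, so rows that do not move let the fingers close. It gives the time, the measured TCP pose, the force and the opening at its end, in the units of the state.
- robot.get_obs(): the state, without advancing time (a new reading comes with each control period).
- optics.camera(name): name is "scene" or "top"; returns a dict with "img" (480x640x3 uint8, red, green, blue), "depth" (480x640 float32, m along the optical axis (not along the pixel's ray), 0 where there is no reading), "camera_matrix" (3x3 intrinsics, pixels), "position" and "attitude" of the camera in the world. Camera axes: x right, y up, looking along -z (the intrinsics and any distortion apply to the point x, -y, -z); pixel columns grow to the right and rows downward; lengths in m; the calibration is good to about 2 mm. A picture is of the moment at which its call begins.
- robot.hand_in(): hands the job in, once; it reports no verdict.
The state is a dict: "time": time; "q": joint angles; "joint_velocities": joint speeds; "joint_torque": joint torques, N m; "position": TCP position; "tool_rot": TCP orientation; "ft_force": force on the tool from outside, world axes, zero at the start; "moment": the same for the moment, N m; "grip_width": finger opening in m.
Only numpy, scipy, OpenCV 4.12 (cv2) and the standard library are available. Lean on these libraries where they do the work, as an engineer would, in place of code of your own. Each camera call takes 0.05 s, during which the arm holds its last target.

## Working session

There is one attempt and no reset: what is moved stays moved. The work goes in short steps, Python scripts to look and compute and a shell command to move; the robot and the scene stay as the last step left them, time stands still between calls to the robot, and variables do not carry over. Pictures are saved under pics/ and viewed, and the job is handed in when it is done.

```bash
ls; mkdir -p pics
python3 - <<'E'
from rig import robot, optics
import cv2,numpy as np
o=robot.get_obs(); print({k:np.round(v,4).tolist() for k,v in o.items()})
for n in("scene","top"):
    c=optics.camera(n); cv2.imwrite(f"pics/{n}0.png",c["img"][:,:,::-1]); np.savez(f"{n}0.npz",**c)
    print(n,c["camera_matrix"],c["position"],c["attitude"],[k for k in c])
E
```

```text
pics
{'time': 0.0, 'q': [1.0045, 0.5285, 1.4339, -0.0, 1.1814, -0.1785], 'joint_velocities': [0.0004, -0.0005, 0.0001, -0.0006, -0.0008, 0.0], 'joint_torque': [-0.0007, -44.0046, -17.659, 0.0631, 0.0585, -0.0002], 'position': [0.2359, 0.5779, 0.1977], 'tool_rot': [0.1927, 0.9813, -0.001, -0.0004], 'ft_force': [0.15, 0.525, 0.1246], 'moment': [-0.005, -0.0144, -0.0031], 'grip_width': 0.0872}
scene [[472.56655658   0.         317.18852604]
 [  0.         472.56655658 237.98537847]
 [  0.           0.           1.        ]] [-0.01131822 -0.77974724  0.42438019] [ 0.49345328 -0.20284232 -0.31931772  0.78319541] ['img', 'depth', 'camera_matrix', 'position', 'attitude']
top [[466.46949766   0.         314.24123907]
 [  0.         466.46949766 241.39481515]
 [  0.           0.           1.        ]] [ 0.4221034  -0.20288132  1.03817452] [ 0.03837756 -0.04863448 -0.69805405  0.71335993] ['img', 'depth', 'camera_matrix', 'position', 'attitude']
```

View pics/scene0.png

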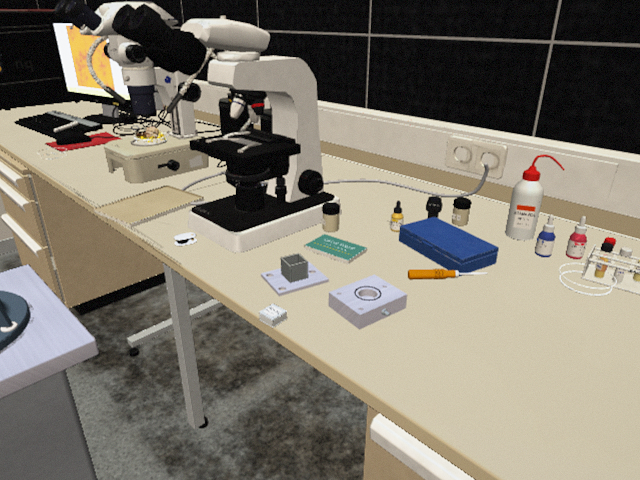

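View pics/top0.png

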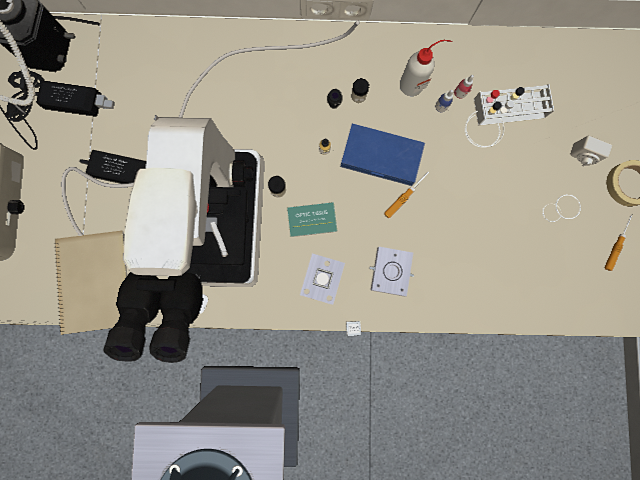

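The top view shows the cover at about (323,279), its collar at (324,278), and the chamber at (391,271) with the gasket at (392,271). The coverslip box is at (353,328), the canister at (277,185), and the screwdriver at (405,195). I'll zoom in next.

Run:
```python
import cv2,numpy as np
a=cv2.imread("pics/top0.png")[235:345,285:425]; cv2.imwrite("pics/z1.png",cv2.resize(a,None,fx=5.5,fy=5.4,interpolation=cv2.INTER_CUBIC))
a=cv2.imread("pics/scene0.png")[240:335,250:415]; cv2.imwrite("pics/z2.png",cv2.resize(a,None,fx=4.8,fy=4.8,interpolation=cv2.INTER_CUBIC))
```

```text
(no output)
```

View pics/z1.png

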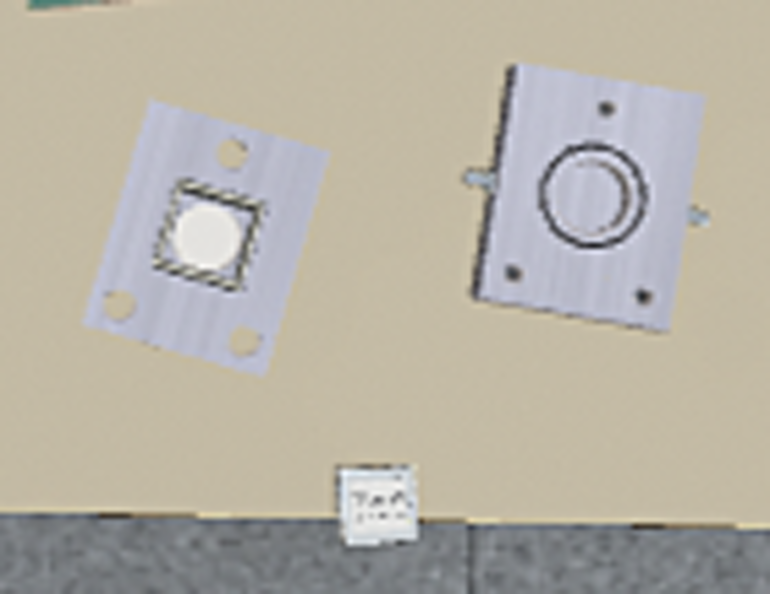

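View pics/z2.png

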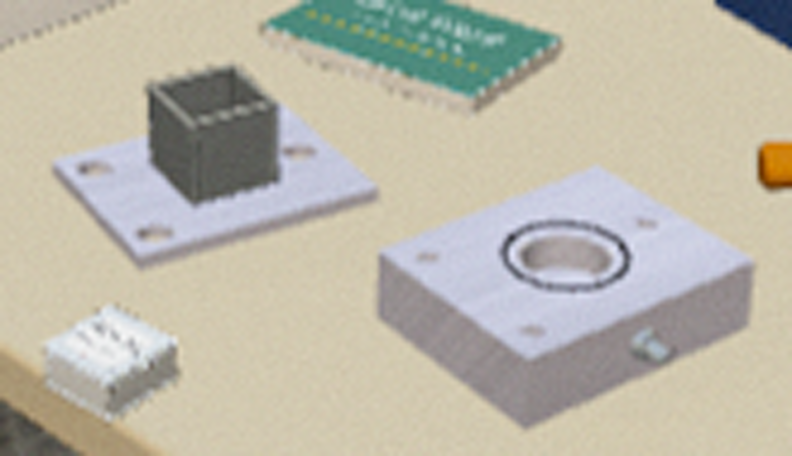

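```bash
cat > h.py <<'E'
import cv2,numpy as np
from scipy.spatial.transform import Rotation as R
def ray(c,uv):
    uv=np.atleast_2d(uv).astype(float); K=c["camera_matrix"]
    d=np.c_[(uv[:,0]-K[0,2])/K[0,0],-(uv[:,1]-K[1,2])/K[1,1],-np.ones(len(uv))]
    return np.array(c["position"]),R.from_quat(c["attitude"]).apply(d)
def onplane(c,uv,z):
    p,d=ray(c,uv); return p+d*((z-p[2])/d[:,2])[:,None]
def proj(c,P):
    q=R.from_quat(c["attitude"]).inv().apply(np.atleast_2d(P)-c["position"]); K=c["camera_matrix"]
    return np.c_[K[0,0]*q[:,0]/-q[:,2]+K[0,2],K[1,1]*-q[:,1]/-q[:,2]+K[1,2]]
def tri(c1,u1,c2,u2):
    p1,d1=ray(c1,u1);p2,d2=ray(c2,u2);out=[];gap=[]
    for a,b in zip(d1,d2):
        s=np.linalg.lstsq(np.c_[a,-b],p2-p1,rcond=None)[0]
        A=p1+a*s[0];B=p2+b*s[1];out.append((A+B)/2);gap.append(np.linalg.norm(A-B))
    return np.array(out),np.array(gap)
def load(f): return dict(np.load(f))
def lav(img):
    i=img.astype(int); return (((i[:,:,2]-i[:,:,0])>3)&(i[:,:,2]>120)).astype(np.uint8)*255
E
python3 - <<'E'
from h import *
for n,(x0,x1,y0,y1) in (("top",(285,425,235,320)),("scene",(250,415,240,335))):
    c=load(n+"0.npz"); img=c["img"]
    m=np.zeros((480,640),np.uint8); m[y0:y1,x0:x1]=lav(img)[y0:y1,x0:x1]
    cs,hi=cv2.findContours(m,cv2.RETR_CCOMP,cv2.CHAIN_APPROX_NONE)
    print(n)
    for k,q in enumerate(cs):
        a=cv2.contourArea(q)
        if len(q)<5: continue
        M=cv2.moments(q); 
        print(k,hi[0][k][3],a,np.round(q.reshape(-1,2).mean(0),2), np.round(cv2.boxPoints(cv2.minAreaRect(q)),1).tolist() if a>800 else "")
    cv2.imwrite(f"pics/m_{n}.png",cv2.resize(np.hstack([m[y0:y1,x0:x1]]),None,fx=4.5,fy=4.5,interpolation=0))
E
```

```text
top
0 -1 4.5 [326.36 284.36] 
1 -1 3.0 [315.75 281.5 ] 
3 -1 11.5 [323.89 273.7 ] 
4 -1 1398.0 [322.06 278.57] [[299.6000061035156, 294.6000061035156], [312.0, 253.0], [344.70001220703125, 262.6000061035156], [332.29998779296875, 304.29998779296875]]
5 4 37.5 [328.79 297.74] 
6 4 37.0 [306.15 291.  ] 
7 4 323.0 [322.56 278.02] 
8 4 34.0 [326.5 263. ] 
9 -1 1486.0 [391.78 270.95] [[366.1000061035156, 288.6000061035156], [374.0, 245.3000030517578], [417.20001220703125, 253.10000610351562], [409.29998779296875, 296.5]]
10 9 12.5 [401.73 289.73] 
11 9 11.0 [378.  285.4] 
12 9 12.0 [392.5 280. ] 
13 9 4.0 [396.5 279. ] 
14 9 4.0 [388.5 279. ] 
16 9 4.0 [392.5 278. ] 
18 9 4.0 [394.5 277. ] 
21 9 8.5 [385.78 277.22] 
22 9 4.0 [384.  274.5] 
23 9 4.0 [401.  273.5] 
25 9 10.0 [383. 271.] 
26 9 6.0 [401. 269.] 
27 9 4.0 [384.  267.5] 
28 9 4.0 [400.  266.5] 
29 9 32.0 [397.65 271.  ] 
31 9 4.0 [394.5 265. ] 
32 9 4.0 [385.  265.5] 
36 9 19.0 [391.  262.2] 
37 9 10.0 [395.  254.5] 
scene
2 -1 14.0 [385.19 311.19] 
3 -1 199.0 [272.3  311.56] 
6 3 109.5 [272.26 310.74] 
7 -1 1544.5 [367.25 293.8
[... 193 characters left out ...]
8.5 293. ] 
14 7 8.0 [380.  293.5] 
15 7 4.0 [379.  290.5] 
16 7 127.5 [367.24 292.73] 
17 7 14.5 [355.47 291.27] 
19 7 4.0 [383.5 286. ] 
20 -1 732.0 [295.08 278.29] 
21 20 25.5 [281.76 288.35] 
22 20 22.0 [269.   274.69] 
23 20 19.5 [311.73 271.4 ] 
25 -1 625.0 [335.22 246.98] 
30 25 5.5 [350.71 254.71] 
32 25 4.0 [338.  254.5] 
33 25 17.5 [346.73 253.13] 
35 25 4.0 [328.5 252. ] 
40 25 16.0 [341.   251.07] 
41 25 4.0 [360.  249.5] 
42 25 4.0 [346.5 249. ] 
48 25 5.5 [356.29 247.71] 
54 25 29.0 [332.55 248.27] 
56 25 7.5 [352.22 245.78] 
57 25 7.0 [336.   245.12] 
58 25 10.0 [326.1 246.4] 
60 25 15.0 [322. 245.] 
61 25 6.0 [348. 244.] 
64 25 10.5 [327.73 242.27] 
65 25 17.5 [315.73 242.93]
```

View pics/m_top.png

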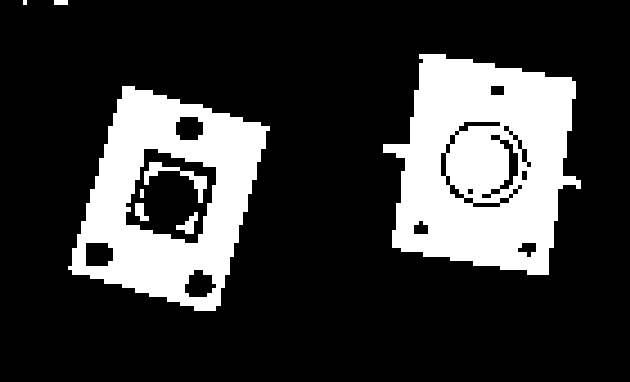

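View pics/m_scene.png

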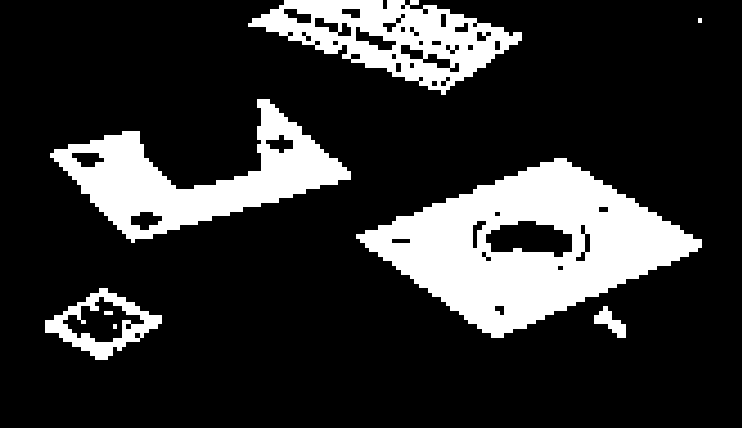

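```bash
cat >> h.py <<'E'
def dark(img,uv,r=4):
    # intensity-weighted centroid of a dark spot near uv
    g=img.astype(float).mean(2); u,v=np.round(uv).astype(int)
    for _ in range(3):
        p=g[v-r:v+r+1,u-r:u+r+1]; w=np.clip(np.median(p)-15-p,0,None)
        y,x=np.mgrid[v-r:v+r+1,u-r:u+r+1]; w=w*(np.hypot(x-u,y-v)<=r)
        c=np.array([(x*w).sum(),(y*w).sum()])/max(w.sum(),1e-6); u,v=np.round(c).astype(int)
    return c
COV=np.array([[36,0],[-36,26],[-36,-26]])/1000
def fit(P):
    # 2D rigid fit of pattern to points -> xy, yaw, residual mm
    a=COV-COV.mean(0);b=P[:,:2]-P[:,:2].mean(0)
    th=np.arctan2((a[:,0]*b[:,1]-a[:,1]*b[:,0]).sum(),(a*b).sum())
    Rm=np.array([[np.cos(th),-np.sin(th)],[np.sin(th),np.cos(th)]])
    t=P[:,:2].mean(0)-Rm@COV.mean(0)
    return t,th,(P[:,:2]-(COV@Rm.T+t))*1000
E
python3 - <<'E'
from h import *
t=load("top0.npz");s=load("scene0.npz")
ct=np.array([[326.5,263],[306.15,291],[328.8,297.74]]);cs=np.array([[311.73,271.4],[269,274.7],[281.76,288.35]])
tt=np.array([dark(t["img"],u) for u in [(395,254.5),(378,285.4),(401.7,289.7)]])
ts=np.array([dark(s["img"],u,3) for u in [(384,286),(338.5,293),(360.7,308.3)]])
print(tt,ts)
P,g=tri(t,ct,s,cs);print("cover",P.round(4),g);print(fit(P))
Q,g=tri(t,tt,s,ts);print("chamber",Q.round(4),g);print(fit(Q))
print("plane",fit(onplane(t,ct,.003)),fit(onplane(t,tt,.03)))
print("scene plane",fit(onplane(s,cs,.003)),fit(onplane(s,ts,.03)))
# collar top rim: corners from zoomed pictures
kt=np.array([[285+180/5.5,235+180/5.4],[285+267/5.5,235+205/5.4],[285+240/5.5,235+292/5.4],[285+153/5.5,235+268/5.4]])
ks=np.array([[250+150/4.8,240+87/4.8],[250+237/4.8,240+66/4.8],[250+279/4.8,240+102/4.8],[250+195/4.8,240+124/4.8]])
# top order: far-left(+x+y), far-right(+x-y), near-right, near-left ; scene: left=near-left?, back, right=far.., front
C,g=tri(t,kt,s,ks[[1,2,3,0]]);print("collar",C.round(4),g,C.mean(0))
for i in range(4): e=C[(i+1)%4]-C[i];print(np.linalg.norm(e),np.arctan2(e[1],e[0]))
for n,uv in (("canister",(277,185)),("sd",(405,195)),("slip",(353,328)),("micR front",(262,285)),("hose L",(369,267.5)),("loupe",(204,302))): print(n,onplane(t,uv,0.02 if n!="canister" else .057).round(3))
E
```

```text
[[394.76284084 254.71845276]
 [377.831972   285.15869312]
 [401.51966627 289.47854589]] [[384.11032028 285.98932384]
 [338.47350993 293.13907285]
 [360.62162162 308.44864865]]
cover [[ 0.5022 -0.2445  0.0038]
 [ 0.4393 -0.2007  0.0041]
 [ 0.4257 -0.251   0.0038]] [0.00086672 0.00104076 0.00071101]
(array([ 0.46730725, -0.23520326]), np.float64(-0.262332346696407), array([[ 0.11476227, -0.0066009 ],
       [-0.01256975,  0.04531867],
       [-0.10219252, -0.03871777]]))
chamber [[ 0.5216 -0.3918  0.0293]
 [ 0.4545 -0.3551  0.0287]
 [ 0.4467 -0.4067  0.0287]] [0.00091959 0.00154377 0.00050935]
(array([ 0.48610135, -0.38635998]), np.float64(-0.15248821951060149), array([[-0.13266477, -0.01995489],
       [ 0.0297956 ,  0.13570994],
       [ 0.10286916, -0.11575505]]))
plane (array([ 0.46767246, -0.23551311]), np.float64(-0.2633933994740054), array([[ 0.15093344,  0.02256022],
       [ 0.01817353,  0.0111502 ],
       [-0.16910697, -0.03371043]])) (array([ 0.48640023, -0.38655697]), np.float64(-0.15572553332565334), array([[-0.16813441,  0.08203452],
       [ 0.1504338 , -0.10898436],
  
[... 248 characters left out ...]
38709513]), np.float64(-0.14347160687812402), array([[ 0.17018047, -0.07888023],
       [-0.14105611,  0.17242914],
       [-0.02912435, -0.09354891]]))
collar [[ 0.4886 -0.2253  0.0372]
 [ 0.4789 -0.259   0.0388]
 [ 0.4453 -0.2499  0.039 ]
 [ 0.4539 -0.2158  0.0376]] [0.00155789 0.00043254 0.00290347 0.00247937] [ 0.46669084 -0.2375045   0.03815417]
0.035102622253824586 -1.8517725152146423
0.03483885532085392 2.8752834699671284
0.03516231801374604 1.3230252078014442
0.03600591076320326 -0.26811605317886894
canister [[ 0.664 -0.133  0.057]]
sd [[ 0.657 -0.417  0.02 ]]
slip [[ 0.362 -0.304  0.02 ]]
micR front [[ 0.45  -0.105  0.02 ]]
hose L [[ 0.493 -0.337  0.02 ]]
loupe [[0.411 0.019 0.02 ]]
```

Run:
```python
from h import *
for n in("top","scene"):
    c=load(n+"0.npz"); v,u=np.mgrid[0:480,0:640]; uv=np.c_[u.ravel(),v.ravel()]
    p,d=ray(c,uv); D=c["depth"].ravel(); P=p+d*D[:,None]; ok=D>0
    # nearest solid things by azimuth sector within r<0.5, z>0.03
    r=np.hypot(P[:,0],P[:,1]);az=np.arctan2(P[:,1],P[:,0])
    print(n,"az: min r for z>.03 / >.15; max z for r<.5")
    for a in np.arange(-0.8,1.5,.1):
        s=ok&(abs(az-a)<.05)&(r>.2)&(r<.7)
        f=lambda m,g: round(float(g(m)),3) if len(m) else None
        print(round(a,1),s.sum(),f(r[s&(P[:,2]>.03)],np.min),f(r[s&(P[:,2]>.15)],np.min),f(P[s&(r<.5),2],np.max))
```

```text
top az: min r for z>.03 / >.15; max z for r<.5
-0.8 2957 0.596 None 0.003
-0.7 3247 0.563 None 0.022
-0.6 3468 0.571 None 0.009
-0.5 3535 0.505 None 0.012
-0.4 3643 0.504 None 0.01
-0.3 3709 None None 0.005
-0.2 4199 0.457 0.489 0.189
-0.1 10984 0.336 0.336 0.439
-0.0 10811 0.337 0.337 0.438
0.1 4361 0.337 0.337 0.439
0.2 238 0.346 0.346 0.428
0.3 816 0.682 None 0.003
0.4 2435 0.699 None 0.013
0.5 3315 None None 0.015
0.6 3506 None None 0.017
0.7 3486 0.676 None 0.016
0.8 2256 None None 0.012
0.9 638 None None 0.002
1.0 292 None None -0.697
1.1 594 None None -0.708
1.2 1121 None None -0.788
1.3 1587 None None -0.785
1.4 1594 None None -0.788
scene az: min r for z>.03 / >.15; max z for r<.5
-0.8 4394 0.595 None 0.001
-0.7 4711 0.564 None 0.018
-0.6 2268 0.568 None 0.007
-0.5 3148 0.504 None 0.008
-0.4 2454 0.503 None 0.008
-0.3 2050 None None 0.002
-0.2 4224 0.456 0.488 0.186
-0.1 13655 0.335 0.335 0.437
-0.0 8038 0.337 0.337 0.434
0.1 4091 0.336 0.336 0.437
0.2 2084 0.344 0.344 0.427
0.3 2032 None None 0.001
0.4 2699 None None 0.011
0.5 4633 None None 0.011
0.6 2379 None None 0.011
0.7 2553 0.67 0.7 0.013
0.8 2937 0.649 0.649 0.009
0.9 1925 0.65 0.65 -0.001
1.0 1595 None None -0.793
1.1 1105 0.67 0.67 -0.795
1.2 218 None None None
1.3 0 None None None
1.4 0 None None None
```

The fits agree to sub-mm:

| Part | x (m) | y (m) | Yaw (rad) |
|---|---|---|---|
| Cover | 0.467 | -0.235 | -0.263 |
| Chamber | 0.486 | -0.386 | -0.154 |

The depth images put the eyepieces at r≥0.336 with a top at about 0.44 m. I'll try rising and drawing in first.

```bash
python3 -m inch '[{"dz":-32,"dy":-20},{"dz":-32,"dy":-20},{"dz":-32,"dy":-20},{"dz":-32,"dy":-20},{"dz":-32,"dy":-20},{"dz":-32,"dy":-20},{"dz":-32,"dy":-20},{"dz":-32,"dy":-20}]' 20
python3 - <<'E'
from rig import robot
import numpy as np
o=robot.get_obs();print(o["time"],np.round(o["q"],3),o["position"],o["tool_rot"],o["ft_force"])
E
```

```text
0.1 [ 1.005  0.528  1.434  0.     1.181 -0.178] [0.23591675 0.5779945  0.19776329] [ 1.92686266e-01  9.81259924e-01 -9.13042028e-04 -3.61725823e-04] [-0.0172368   0.0252125   0.13603557]invalid input
```

```bash
python3 -m inch '[{"ax":0,"ay":0,"az":0,"dx":0,"dy":-20,"dz":-32,"gripper":100},{"ax":0,"ay":0,"az":0,"dx":0,"dy":-20,"dz":-32,"gripper":100},{"ax":0,"ay":0,"az":0,"dx":0,"dy":-20,"dz":-32,"gripper":100},{"ax":0,"ay":0,"az":0,"dx":0,"dy":-20,"dz":-32,"gripper":100},{"ax":0,"ay":0,"az":0,"dx":0,"dy":-20,"dz":-32,"gripper":100},{"ax":0,"ay":0,"az":0,"dx":0,"dy":-20,"dz":-32,"gripper":100},{"ax":0,"ay":0,"az":0,"dx":0,"dy":-20,"dz":-32,"gripper":100},{"ax":0,"ay":0,"az":0,"dx":0,"dy":-20,"dz":-32,"gripper":100}]' 20
cat > st.py <<'E'
from rig import robot
import numpy as np
from scipy.spatial.transform import Rotation as R
o=robot.get_obs();p=o["position"];m=R.from_quat(o["tool_rot"]).as_matrix()
print("t %.2f"%o["time"],"q",np.round(o["q"],3),"pos",np.round(p,4),"r %.3f az %.3f jaw %.4f tilt %.4f"%(np.hypot(*p[:2]),np.arctan2(p[1],p[0]),np.arctan2(m[1,1],m[0,1]),np.arccos(-m[2,2])),"F",np.round(o["ft_force"],1),"w %.4f"%o["grip_width"],"tz",np.round(m[:,2],4))
E
python3 st.py
```

```text
time: 0.9
position: [0.1751, 0.4293, 0.4555]
tool_rot: [0.193, 0.981, -0.0, -0.0]
ft_force: [-0.1, -0.3, 0.3]
grip_width: 0.087
t 0.90 q [ 0.942  0.084  1.389 -0.     1.67  -0.241] pos [0.1751 0.4293 0.4555] r 0.464 az 1.183 jaw 1.1830 tilt 0.0010 F [-0.1 -0.3  0.3] w 0.0870 tz [-5.e-04 -8.e-04 -1.e+00]
```

```bash
python3 -m inch '[{"ax":0,"ay":0,"az":0,"dx":0,"dy":0,"dz":-40,"gripper":100},{"ax":0,"ay":0,"az":0,"dx":0,"dy":0,"dz":-40,"gripper":100},{"ax":0,"ay":0,"az":0.1,"dx":-46,"dy":-2.3,"dz":0,"gripper":100},{"ax":0,"ay":0,"az":0.1,"dx":-46,"dy":-2.3,"dz":0,"gripper":100},{"ax":0,"ay":0,"az":0.1,"dx":-46,"dy":-2.3,"dz":0,"gripper":100},{"ax":0,"ay":0,"az":0.1,"dx":-46,"dy":-2.3,"dz":0,"gripper":100},{"ax":0,"ay":0,"az":0.1,"dx":-46,"dy":-2.3,"dz":0,"gripper":100},{"ax":0,"ay":0,"az":0.1,"dx":-46,"dy":-2.3,"dz":0,"gripper":100}]' 20; python3 st.py
python3 - <<'E'
from rig import optics
import cv2
for n in("scene","top"):
    c=optics.camera(n); cv2.imwrite(f"pics/{n}1.png",c["img"][:,:,::-1])
E
```

```text
time: 1.7
position: [0.3874, 0.2562, 0.5339]
tool_rot: [0.476, 0.88, -0.0, -0.0]
ft_force: [0.6, -0.3, 0.6]
grip_width: 0.0872
t 1.70 q [ 0.343  0.074  1.207  0.     1.862 -0.236] pos [0.3874 0.2562 0.5339] r 0.464 az 0.584 jaw 0.5791 tilt 0.0012 F [ 0.6 -0.3  0.6] w 0.0872 tz [-1.2e-03 -3.0e-04 -1.0e+00]
```

View pics/scene1.png

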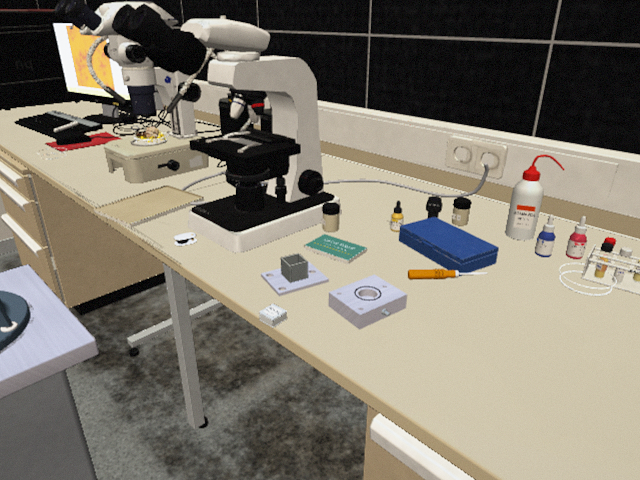

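View pics/top1.png

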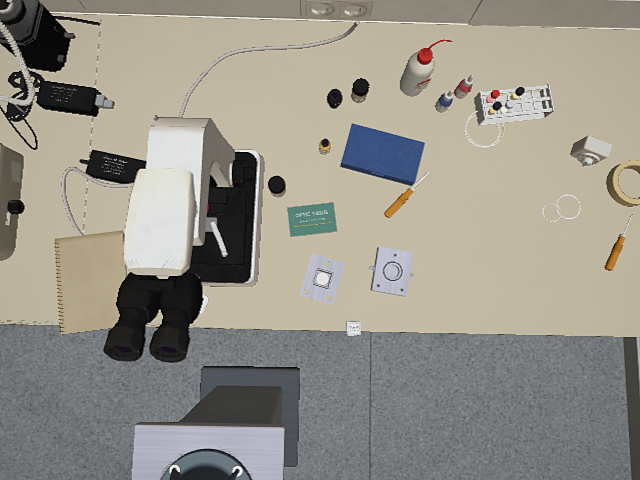

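The arm is still out of both views and the scene is unchanged. It is above the eyepiece height with about 9 cm to spare, so I'll keep swinging.

```bash
python3 -m inch '[{"ax":0,"ay":0,"az":0.1,"dx":-46,"dy":-2.3,"dz":0,"gripper":100},{"ax":0,"ay":0,"az":0.1,"dx":-46,"dy":-2.3,"dz":0,"gripper":100},{"ax":0,"ay":0,"az":0.1,"dx":-46,"dy":-2.3,"dz":0,"gripper":100},{"ax":0,"ay":0,"az":0.1,"dx":-46,"dy":-2.3,"dz":0,"gripper":100},{"ax":0,"ay":0,"az":0.1,"dx":-46,"dy":-2.3,"dz":0,"gripper":100},{"ax":0,"ay":0,"az":0.1,"dx":-46,"dy":-2.3,"dz":0,"gripper":100},{"ax":0,"ay":0,"az":0.1,"dx":-46,"dy":-2.3,"dz":0,"gripper":100},{"ax":0,"ay":0,"az":0.1,"dx":-46,"dy":-2.3,"dz":0,"gripper":100}]' 20; python3 st.py;  python3 - <<'E'
from rig import optics
import cv2
for n in("scene",):
    c=optics.camera(n); cv2.imwrite(f"pics/{n}2.png",c["img"][:,:,::-1])
E
```

```text
time: 2.6
position: [0.4514, -0.0963, 0.5341]
tool_rot: [0.78, 0.625, 0.0, -0.001]
ft_force: [0.1, 0.3, -0.3]
grip_width: 0.0868
t 2.60 q [-4.530e-01  6.900e-02  1.212e+00  1.000e-03  1.862e+00 -2.340e-01] pos [ 0.4514 -0.0963  0.5341] r 0.462 az -0.210 jaw -0.2194 tilt 0.0011 F [ 0.1  0.3 -0.3] w 0.0868 tz [-7.e-04  9.e-04 -1.e+00]
```

View pics/scene2.png

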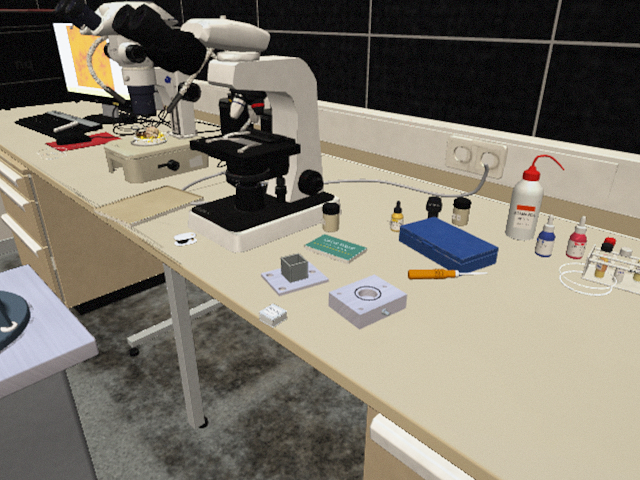

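```bash
python3 -m inch '[{"ax":0,"ay":0,"az":0,"dx":-33,"dy":11.4,"dz":0,"gripper":100},{"ax":0,"ay":0,"az":0,"dx":-33,"dy":11.4,"dz":0,"gripper":100},{"ax":0,"ay":0,"az":0,"dx":-33,"dy":11.4,"dz":0,"gripper":100},{"ax":0,"ay":0,"az":0,"dx":-33,"dy":11.4,"dz":0,"gripper":100},{"ax":0,"ay":0,"az":0.043,"dx":0,"dy":0,"dz":40,"gripper":100},{"ax":0,"ay":0,"az":0,"dx":0,"dy":0,"dz":40,"gripper":100},{"ax":0,"ay":0,"az":0,"dx":0,"dy":0,"dz":40,"gripper":100},{"ax":0,"ay":0,"az":0,"dx":0,"dy":0,"dz":40,"gripper":75}]' 20; python3 st.py;  python3 - <<'E'
from rig import optics
import cv2
for n in("scene",):
    c=optics.camera(n); cv2.imwrite(f"pics/{n}3.png",c["img"][:,:,::-1])
E
```

```text
time: 3.45
position: [0.4677, -0.2328, 0.3729]
tool_rot: [0.792, 0.61, 0.0, -0.0]
ft_force: [1.3, 0.1, -0.4]
grip_width: 0.0842
t 3.45 q [-0.676  0.222  1.43   0.     1.49  -0.418] pos [ 0.4677 -0.2328  0.3729] r 0.522 az -0.462 jaw -0.2584 tilt 0.0006 F [ 1.3  0.1 -0.4] w 0.0842 tz [-0.e+00  6.e-04 -1.e+00]
```

View pics/scene3.png

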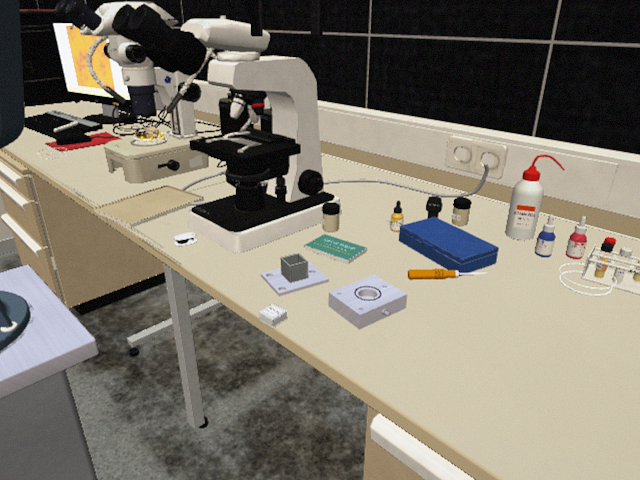

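```bash
python3 -m inch '[{"ax":0,"ay":0,"az":0,"dx":-2,"dy":0,"dz":40,"gripper":75},{"ax":0,"ay":0,"az":0,"dx":0,"dy":0,"dz":40,"gripper":75},{"ax":0,"ay":0,"az":0,"dx":0,"dy":0,"dz":40,"gripper":75},{"ax":0,"ay":0,"az":0,"dx":0,"dy":0,"dz":40,"gripper":75},{"ax":0,"ay":0,"az":0,"dx":0,"dy":0,"dz":40,"gripper":75},{"ax":0,"ay":0,"az":0.003,"dx":0,"dy":0,"dz":40,"gripper":75},{"ax":0,"ay":0,"az":0,"dx":0,"dy":0,"dz":25,"gripper":75},{"ax":0,"ay":0,"az":0,"dx":0,"dy":0,"dz":0,"gripper":75}]' 20; python3 st.py;  python3 - <<'E'
from rig import optics
import cv2,numpy as np
for n in("scene","top"):
    c=optics.camera(n); cv2.imwrite(f"pics/{n}4.png",c["img"][:,:,::-1]);np.savez(f"{n}4.npz",**c)
E
```

```text
time: 4.3
position: [0.4658, -0.2339, 0.1071]
tool_rot: [0.793, 0.609, -0.001, -0.004]
ft_force: [-0.2, 0.4, -0.5]
grip_width: 0.0653
t 4.30 q [-0.68   0.527  1.773  0.     0.849 -0.418] pos [ 0.4658 -0.2339  0.1071] r 0.521 az -0.465 jaw -0.2618 tilt 0.0076 F [-0.2  0.4 -0.5] w 0.0653 tz [-0.0058  0.0049 -1.    ]
```

View pics/scene4.png

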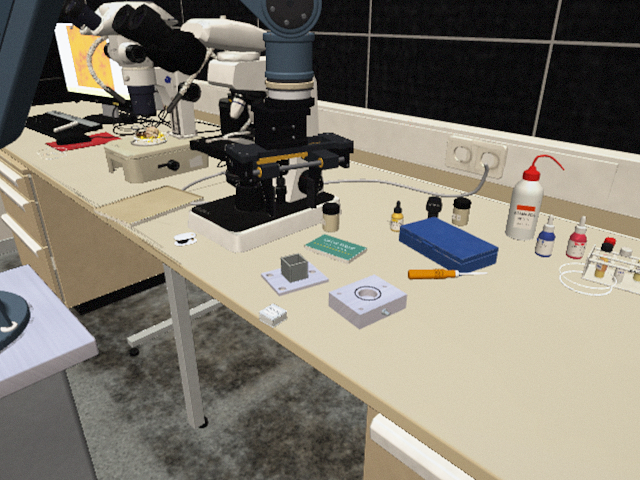

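View pics/top4.png

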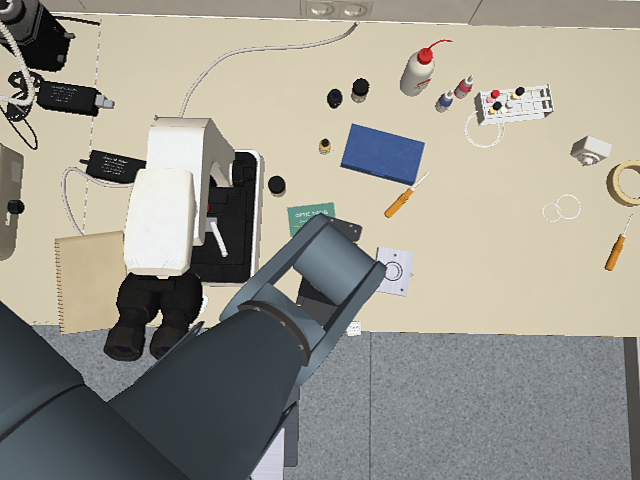

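The scene view shows the fingers at about (245–320,165–200), above the collar at (293,265) and straddling it. The top view is covered by the arm. I'll go down slowly.

```bash
python3 -m inch '[{"ax":0,"ay":0,"az":0,"dx":-1,"dy":1.4,"dz":20,"gripper":75},{"ax":0,"ay":0,"az":0,"dx":0,"dy":0,"dz":20,"gripper":75},{"ax":0,"ay":0,"az":0,"dx":0,"dy":0,"dz":10,"gripper":75},{"ax":0,"ay":0,"az":0,"dx":0,"dy":0,"dz":0,"gripper":75},{"ax":0,"ay":0,"az":0,"dx":0,"dy":0,"dz":0,"gripper":75}]' 20; python3 st.py;  python3 - <<'E'
from rig import optics
import cv2,numpy as np
for n in("scene",):
    c=optics.camera(n);np.savez(f"{n}5.npz",**c)
    a=c["img"][180:320,230:390,::-1]; cv2.imwrite(f"pics/{n}5.png",cv2.resize(a,None,fx=4,fy=4,interpolation=cv2.INTER_CUBIC))
from h import *
from rig import robot
print(proj(c,robot.get_obs()["position"]))
E
```

```text
time: 4.9
position: [0.4692, -0.2378, 0.0609]
tool_rot: [0.794, 0.608, 0.0, 0.001]
ft_force: [-0.3, -0.9, -0.5]
grip_width: 0.065
t 4.90 q [-0.682  0.607  1.8    0.     0.733 -0.419] pos [ 0.4692 -0.2378  0.0609] r 0.526 az -0.469 jaw -0.2628 tilt 0.0023 F [-0.3 -0.9 -0.5] w 0.0650 tz [ 0.0018 -0.0014 -1.    ]
[[295.30422181 247.53767851]]
```

View pics/scene5.png

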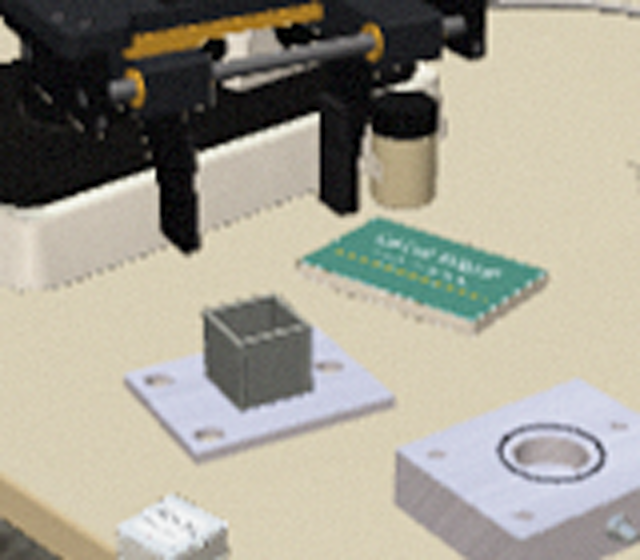

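```bash
python3 st.py
python3 - <<'E'
from rig import optics
import cv2,numpy as np
from h import *
c=optics.camera("scene");np.savez("scene6.npz",**c)
a=c["img"][180:320,230:390,::-1]; cv2.imwrite("pics/scene6.png",cv2.resize(a,None,fx=4,fy=4,interpolation=cv2.INTER_CUBIC))
g=c["img"].max(2); 
m=(g<60)&(c["depth"]>0)
for (u0,u1) in ((266,284),(308,325)):
    for v in range(205,246,3):
        us=[u for u in range(u0,u1) if m[v,u]]
        if us:
            u=np.mean(us);p,d=ray(c,[(x,v) for x in us]);P=p+d*c["depth"][v,us][:,None];print(v,us[0],us[-1],np.median(P,0).round(4))
E
python3 st.py
```

```text
t 4.95 q [-0.682  0.607  1.8    0.     0.733 -0.419] pos [ 0.4692 -0.2379  0.061 ] r 0.526 az -0.469 jaw -0.2628 tilt 0.0025 F [-0.8 -0.1 -0.4] w 0.0652 tz [ 0.002  -0.0016 -1.    ]
205 266 282 [ 0.4082 -0.26    0.1621]
208 266 283 [ 0.427  -0.2368  0.1452]
211 266 283 [ 0.4263 -0.2269  0.1389]
214 267 283 [ 0.4276 -0.2343  0.1332]
217 266 280 [ 0.4265 -0.2354  0.1298]
220 266 278 [ 0.4266 -0.2362  0.1237]
223 269 277 [ 0.4266 -0.2374  0.1193]
226 270 277 [ 0.4276 -0.236   0.1131]
229 270 278 [ 0.4293 -0.2372  0.1076]
232 270 278 [ 0.4298 -0.2338  0.1013]
235 270 278 [ 0.4296 -0.2326  0.0964]
238 271 278 [ 0.4293 -0.234   0.0908]
241 274 279 [ 0.428  -0.2366  0.086 ]
205 308 324 [ 0.5037 -0.2518  0.1337]
208 310 324 [ 0.5031 -0.2557  0.1291]
211 310 324 [ 0.502  -0.2536  0.1237]
214 310 319 [ 0.5021 -0.2539  0.1188]
217 310 319 [ 0.502  -0.253   0.1128]
220 310 318 [ 0.5016 -0.2547  0.1085]
223 310 318 [ 0.5008 -0.2522  0.1018]
226 310 318 [ 0.5004 -0.2531  0.0961]
229 310 318 [ 0.5014 -0.2537  0.0904]
232 313 318 [ 0.5017 -0.256   0.0857]
t 5.00 q [-0.682  0.607  1.8    0.     0.733 -0.419] pos [ 0.4691 -0.2379  0.0609] r 0.526 az -0.469 jaw -0.2629 tilt 0.0026 F [-0.4  0.2  0.6] w 0.0653 tz [ 0.002  -0.0016 -1.    ]
```

View pics/scene6.png

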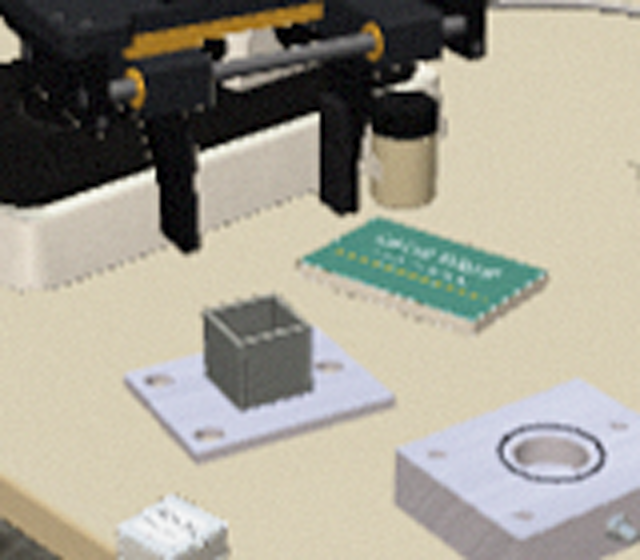

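The picture puts the visible fingertips at z≈0.083, while the state says 0.061. That is a 22 mm disagreement, so I'll go down carefully and check both sources.

```bash
python3 -m inch '[{"ax":0,"ay":0,"az":0,"dx":2,"dy":-2.5,"dz":15,"gripper":75},{"ax":0,"ay":0,"az":0,"dx":0,"dy":0,"dz":15,"gripper":75},{"ax":0,"ay":0,"az":0,"dx":0,"dy":0,"dz":10,"gripper":75},{"ax":0,"ay":0,"az":0,"dx":0,"dy":0,"dz":4,"gripper":75},{"ax":0,"ay":0,"az":0,"dx":0,"dy":0,"dz":0,"gripper":75},{"ax":0,"ay":0,"az":0,"dx":0,"dy":0,"dz":0,"gripper":75}]' 20; python3 st.py
python3 - <<'E'
from rig import optics
import cv2,numpy as np
from h import *
c=optics.camera("scene");np.savez("scene7.npz",**c)
a=c["img"][180:320,230:390,::-1]; cv2.imwrite("pics/scene7.png",cv2.resize(a,None,fx=4,fy=4,interpolation=cv2.INTER_CUBIC))
E
```

```text
time: 5.6
position: [0.4667, -0.235, 0.016]
tool_rot: [0.794, 0.608, 0.0, 0.0]
ft_force: [0.8, -0.0, 0.6]
grip_width: 0.0652
t 5.60 q [-0.68   0.686  1.827  0.     0.628 -0.418] pos [ 0.4667 -0.235   0.016 ] r 0.523 az -0.466 jaw -0.2630 tilt 0.0008 F [ 0.8 -0.   0.6] w 0.0652 tz [ 7.e-04 -5.e-04 -1.e+00]
```

View pics/scene7.png

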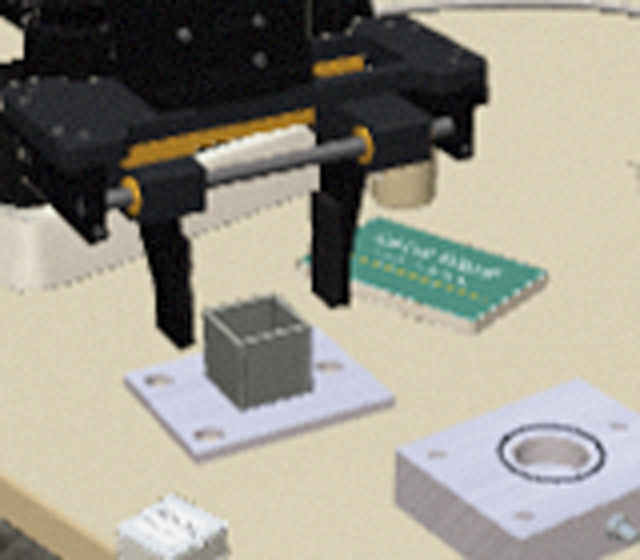

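```bash
python3 -m inch '[{"ax":0,"ay":0,"az":0,"dx":0,"dy":0.6,"dz":3,"gripper":75},{"ax":0,"ay":0,"az":0,"dx":0,"dy":0,"dz":2,"gripper":75},{"ax":0,"ay":0,"az":0,"dx":0,"dy":0,"dz":0.5,"gripper":75},{"ax":0,"ay":0,"az":0,"dx":0,"dy":0,"dz":0,"gripper":75}]' 10; python3 st.py; python3 -m inch '[{"ax":0,"ay":0,"az":0,"dx":0,"dy":0,"dz":0.5,"gripper":75},{"ax":0,"ay":0,"az":0,"dx":0,"dy":0,"dz":0,"gripper":75}]'; python3 -m inch '[{"ax":0,"ay":0,"az":0,"dx":0,"dy":0,"dz":0.5,"gripper":75},{"ax":0,"ay":0,"az":0,"dx":0,"dy":0,"dz":0,"gripper":75}]'
```

```text
time: 6.05
position: [0.4669, -0.2348, 0.0101]
tool_rot: [0.794, 0.608, -0.0, -0.0]
ft_force: [0.1, 0.1, 1.0]
grip_width: 0.0652
t 6.05 q [-0.68   0.697  1.828 -0.     0.616 -0.417] pos [ 0.4669 -0.2348  0.0101] r 0.523 az -0.466 jaw -0.2630 tilt 0.0001 F [0.1 0.1 1. ] w 0.0652 tz [-1.e-04  1.e-04 -1.e+00]
time: 6.25
position: [0.4669, -0.2348, 0.0096]
tool_rot: [0.794, 0.608, -0.0, -0.0]
ft_force: [0.5, 0.0, 0.5]
grip_width: 0.0653
time: 6.45
position: [0.4669, -0.2348, 0.0091]
tool_rot: [0.794, 0.608, -0.0, -0.0]
ft_force: [-0.4, -0.1, 0.2]
grip_width: 0.0652
```

```bash
python3 -m inch '[{"ax":0,"ay":0,"az":0,"dx":0,"dy":0,"dz":0.5,"gripper":75},{"ax":0,"ay":0,"az":0,"dx":0,"dy":0,"dz":0.5,"gripper":75},{"ax":0,"ay":0,"az":0,"dx":0,"dy":0,"dz":0.5,"gripper":75},{"ax":0,"ay":0,"az":0,"dx":0,"dy":0,"dz":0,"gripper":75}]';python3 -m inch '[{"ax":0,"ay":0,"az":0,"dx":0,"dy":0,"dz":0.5,"gripper":75},{"ax":0,"ay":0,"az":0,"dx":0,"dy":0,"dz":0,"gripper":75}]'
```

```text
time: 6.85
position: [0.4669, -0.2348, 0.0076]
tool_rot: [0.794, 0.608, -0.0, -0.0]
ft_force: [1.0, 0.6, -1.1]
grip_width: 0.0648
time: 7.05
position: [0.4669, -0.2348, 0.0071]
tool_rot: [0.794, 0.608, -0.0, -0.0]
ft_force: [-0.3, -0.3, 0.0]
grip_width: 0.0654
```

```bash
python3 -m inch '[{"ax":0,"ay":0,"az":0,"dx":0,"dy":0,"dz":0.5,"gripper":75},{"ax":0,"ay":0,"az":0,"dx":0,"dy":0,"dz":0,"gripper":75}]'
```

```text
time: 7.25
position: [0.4669, -0.2348, 0.0066]
tool_rot: [0.794, 0.608, -0.0, -0.0]
ft_force: [0.6, -0.2, 0.3]
grip_width: 0.0653
```

```bash
python3 -m inch '[{"ax":0,"ay":0,"az":0,"dx":0,"dy":0,"dz":0.4,"gripper":75},{"ax":0,"ay":0,"az":0,"dx":0,"dy":0,"dz":0,"gripper":75}]'
```

```text
time: 7.45
position: [0.4669, -0.2348, 0.0062]
tool_rot: [0.794, 0.608, -0.0, -0.0]
ft_force: [-0.2, -0.4, -0.2]
grip_width: 0.0653
```

```bash
for i in 1; do python3 -m inch '[{"ax":0,"ay":0,"az":0,"dx":0,"dy":0,"dz":0.3,"gripper":75},{"ax":0,"ay":0,"az":0,"dx":0,"dy":0,"dz":0,"gripper":75}]'; done
```

```text
time: 7.65
position: [0.4669, -0.2348, 0.0059]
tool_rot: [0.794, 0.608, -0.0, -0.0]
ft_force: [-0.4, -0.1, -0.5]
grip_width: 0.0654
```

```bash
python3 -m inch '[{"ax":0,"ay":0,"az":0,"dx":0,"dy":0,"dz":0.3,"gripper":75},{"ax":0,"ay":0,"az":0,"dx":0,"dy":0,"dz":0,"gripper":75}]'
```

```text
time: 7.85
position: [0.4669, -0.2348, 0.0056]
tool_rot: [0.794, 0.608, -0.0, -0.0]
ft_force: [-0.2, 0.1, -0.7]
grip_width: 0.065
```

```bash
python3 -m inch '[{"ax":0,"ay":0,"az":0,"dx":0,"dy":0,"dz":0.3,"gripper":75},{"ax":0,"ay":0,"az":0,"dx":0,"dy":0,"dz":0,"gripper":75}]'
```

```text
time: 8.05
position: [0.4669, -0.2348, 0.0053]
tool_rot: [0.794, 0.608, -0.0, -0.0]
ft_force: [-0.4, -0.5, -0.3]
grip_width: 0.0651
```

```bash
python3 -m inch '[{"ax":0,"ay":0,"az":0,"dx":0,"dy":0,"dz":0.4,"gripper":75},{"ax":0,"ay":0,"az":0,"dx":0,"dy":0,"dz":0,"gripper":75}]'
```

```text
time: 8.25
position: [0.4669, -0.2348, 0.0049]
tool_rot: [0.794, 0.608, -0.0, -0.0]
ft_force: [-0.7, -0.1, -0.0]
grip_width: 0.0653
```

```bash
python3 -m inch '[{"ax":0,"ay":0,"az":0,"dx":0,"dy":0,"dz":0.5,"gripper":75},{"ax":0,"ay":0,"az":0,"dx":0,"dy":0,"dz":0,"gripper":75}]'
```

```text
time: 8.45
position: [0.4669, -0.2348, 0.0044]
tool_rot: [0.794, 0.608, -0.0, -0.0]
ft_force: [-0.8, 0.3, -0.6]
grip_width: 0.0656
```

```bash
python3 -m inch '[{"ax":0,"ay":0,"az":0,"dx":0,"dy":0,"dz":0.5,"gripper":75},{"ax":0,"ay":0,"az":0,"dx":0,"dy":0,"dz":0,"gripper":75}]'
```

```text
time: 8.65
position: [0.4669, -0.2348, 0.0039]
tool_rot: [0.794, 0.608, -0.0, -0.0]
ft_force: [0.7, -0.0, -0.9]
grip_width: 0.0652
```

```bash
python3 -m inch '[{"ax":0,"ay":0,"az":0,"dx":0,"dy":0,"dz":0.5,"gripper":75},{"ax":0,"ay":0,"az":0,"dx":0,"dy":0,"dz":0,"gripper":75}]'
```

```text
time: 8.85
position: [0.4669, -0.2348, 0.0034]
tool_rot: [0.794, 0.608, -0.0, -0.0]
ft_force: [-0.2, 0.4, -0.1]
grip_width: 0.0653
```

```bash
python3 -m inch '[{"ax":0,"ay":0,"az":0,"dx":0,"dy":0,"dz":0.5,"gripper":75},{"ax":0,"ay":0,"az":0,"dx":0,"dy":0,"dz":0,"gripper":75}]'
```

```text
time: 9.05
position: [0.4669, -0.2348, 0.0029]
tool_rot: [0.794, 0.608, -0.0, -0.0]
ft_force: [0.7, 0.4, 0.7]
grip_width: 0.0649
```

Run:
```python
from rig import optics
import cv2,numpy as np
from h import *
c=optics.camera("scene");np.savez("scene8.npz",**c)
a=c["img"][180:320,230:390,::-1]; cv2.imwrite("pics/scene8.png",cv2.resize(a,None,fx=4,fy=4,interpolation=cv2.INTER_CUBIC))
m=(c["img"].max(2)<45)
for (u0,u1) in ((264,284),(304,322)):
    for v in range(240,285,3):
        us=[u for u in range(u0,u1) if m[v,u]]
        if us:
            p,d=ray(c,[(x,v) for x in us]);P=p+d*c["depth"][v,us][:,None];print(v,us[0],us[-1],np.median(P,0).round(4))
```

```text
240 266 278 [ 0.4028 -0.2576  0.1039]
243 265 274 [ 0.4195 -0.2337  0.0846]
246 266 275 [ 0.4218 -0.2325  0.0783]
249 267 276 [ 0.4235 -0.2331  0.0725]
252 268 277 [ 0.4248 -0.2342  0.0665]
255 269 276 [ 0.4245 -0.2334  0.0613]
258 269 276 [ 0.4256 -0.2325  0.0551]
261 270 277 [ 0.4272 -0.2332  0.0489]
264 270 277 [ 0.4261 -0.2317  0.0428]
267 270 277 [ 0.4276 -0.2297  0.0358]
270 272 277 [ 0.4257 -0.2341  0.032 ]
273 275 275 [ 0.4246 -0.2354  0.0276]
240 308 318 [ 0.4993 -0.253   0.0697]
243 308 318 [ 0.4993 -0.2514  0.0642]
246 308 317 [ 0.5004 -0.2508  0.058 ]
249 308 316 [ 0.4987 -0.2514  0.0525]
252 308 316 [ 0.4983 -0.249   0.0461]
255 308 316 [ 0.4995 -0.2499  0.0402]
258 308 316 [ 0.4994 -0.2504  0.035 ]
261 311 316 [ 0.499  -0.2536  0.0293]
```

View pics/scene8.png

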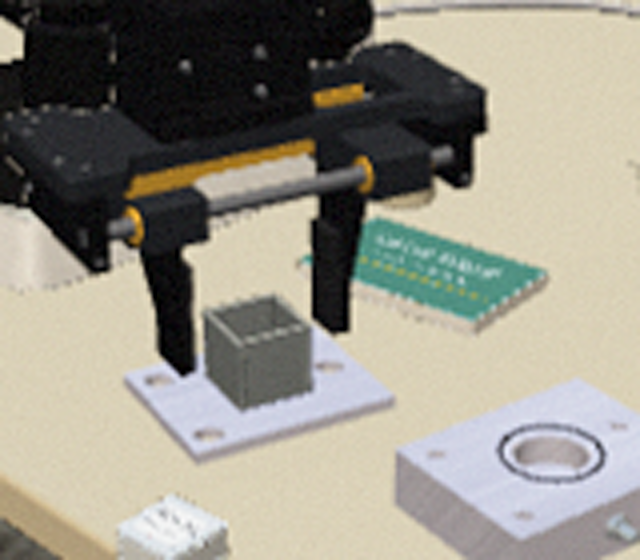

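The tips show at zoom (185,370) and (338,328), z≈0.026. They have gone 3 mm below the reported plate level with no contact, so the picture is right and the reported TCP is about 22 mm too low. I'll go down another 9 mm and grip lightly.

```bash
python3 -m inch '[{"ax":0,"ay":0,"az":0,"dx":0,"dy":0,"dz":2,"gripper":75},{"ax":0,"ay":0,"az":0,"dx":0,"dy":0,"dz":2,"gripper":75},{"ax":0,"ay":0,"az":0,"dx":0,"dy":0,"dz":0,"gripper":75}]' 12;  python3 -m inch '[{"ax":0,"ay":0,"az":0,"dx":0,"dy":0,"dz":2,"gripper":75},{"ax":0,"ay":0,"az":0,"dx":0,"dy":0,"dz":0,"gripper":75}]'
```

```text
time: 9.4
position: [0.4667, -0.2347, -0.0014]
tool_rot: [0.794, 0.608, -0.0, -0.0]
ft_force: [-0.5, -0.3, -0.5]
grip_width: 0.0652
time: 9.6
position: [0.4668, -0.2347, -0.0033]
tool_rot: [0.794, 0.608, -0.0, -0.0]
ft_force: [-0.4, -0.2, -0.4]
grip_width: 0.0654
```

```bash
python3 -m inch '[{"ax":0,"ay":0,"az":0,"dx":0,"dy":0,"dz":1,"gripper":75},{"ax":0,"ay":0,"az":0,"dx":0,"dy":0,"dz":1,"gripper":75},{"ax":0,"ay":0,"az":0,"dx":0,"dy":0,"dz":0,"gripper":75}]'
```

```text
time: 9.9
position: [0.4669, -0.2348, -0.0052]
tool_rot: [0.794, 0.608, -0.0, -0.0]
ft_force: [-0.4, -0.5, -0.0]
grip_width: 0.0654
```

```bash
python3 -m inch '[{"ax":0,"ay":0,"az":0,"dx":0,"dy":0,"dz":0,"gripper":55},{"ax":0,"ay":0,"az":0,"dx":0,"dy":0,"dz":0,"gripper":45},{"ax":0,"ay":0,"az":0,"dx":0,"dy":0,"dz":0,"gripper":40},{"ax":0,"ay":0,"az":0,"dx":0,"dy":0,"dz":0,"gripper":36},{"ax":0,"ay":0,"az":0,"dx":0,"dy":0,"dz":0,"gripper":32},{"ax":0,"ay":0,"az":0,"dx":0,"dy":0,"dz":0,"gripper":28},{"ax":0,"ay":0,"az":0,"dx":0,"dy":0,"dz":0,"gripper":20},{"ax":0,"ay":0,"az":0,"dx":0,"dy":0,"dz":0,"gripper":0}]' 12; python3 st.py
```

```text
time: 10.7
position: [0.4671, -0.235, -0.005]
tool_rot: [0.794, 0.608, 0.0, 0.0]
ft_force: [1.1, 0.1, 0.3]
grip_width: 0.036
t 10.70 q [-0.68   0.726  1.832  0.     0.583 -0.417] pos [ 0.4671 -0.235  -0.005 ] r 0.523 az -0.466 jaw -0.2630 tilt 0.0004 F [1.1 0.1 0.3] w 0.0360 tz [ 3.e-04 -2.e-04 -1.e+00]
```

The opening stopped at 36.0 mm, the collar's width. I'll lift a little and look.

```bash
python3 -m inch '[{"ax":0,"ay":0,"az":0,"dx":0,"dy":0,"dz":0,"gripper":0},{"ax":0,"ay":0,"az":0,"dx":0,"dy":0,"dz":-3,"gripper":0},{"ax":0,"ay":0,"az":0,"dx":0,"dy":0,"dz":-10,"gripper":0},{"ax":0,"ay":0,"az":0,"dx":0,"dy":0,"dz":-20,"gripper":0},{"ax":0,"ay":0,"az":0,"dx":0,"dy":0,"dz":-20,"gripper":0},{"ax":0,"ay":0,"az":0,"dx":0,"dy":0,"dz":-20,"gripper":0},{"ax":0,"ay":0,"az":0,"dx":0,"dy":0,"dz":-17,"gripper":0},{"ax":0,"ay":0,"az":0,"dx":0,"dy":0,"dz":0,"gripper":0}]' 18; python3 -m inch '[{"ax":0,"ay":0,"az":0,"dx":0,"dy":0,"dz":0,"gripper":0}]'; python3 st.py
python3 - <<'E'
from rig import optics
import cv2,numpy as np
from h import *
c=optics.camera("scene");np.savez("scene9.npz",**c)
a=c["img"][180:320,230:390,::-1]; cv2.imwrite("pics/scene9.png",cv2.resize(a,None,fx=4,fy=4,interpolation=cv2.INTER_CUBIC))
c=optics.camera("top");np.savez("top9.npz",**c)
a=c["img"][235:345,285:425,::-1]; cv2.imwrite("pics/top9.png",cv2.resize(a,None,fx=4,fy=4,interpolation=cv2.INTER_CUBIC))
E
```

```text
time: 11.5
position: [0.4682, -0.2358, 0.0875]
tool_rot: [0.794, 0.608, 0.001, 0.002]
ft_force: [0.1, -0.5, -1.8]
grip_width: 0.0358
time: 11.6
position: [0.4668, -0.2347, 0.0853]
tool_rot: [0.794, 0.608, 0.0, 0.0]
ft_force: [-0.2, 0.2, -2.9]
grip_width: 0.0361
t 11.60 q [-0.68   0.562  1.792 -0.     0.787 -0.417] pos [ 0.4668 -0.2347  0.0853] r 0.522 az -0.466 jaw -0.2629 tilt 0.0005 F [-0.2  0.2 -2.9] w 0.0361 tz [ 3.e-04 -4.e-04 -1.e+00]
```

View pics/scene9.png

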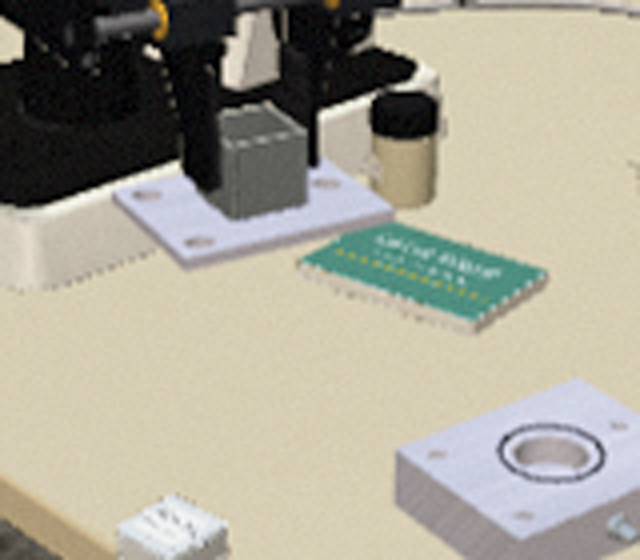

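View pics/top9.png

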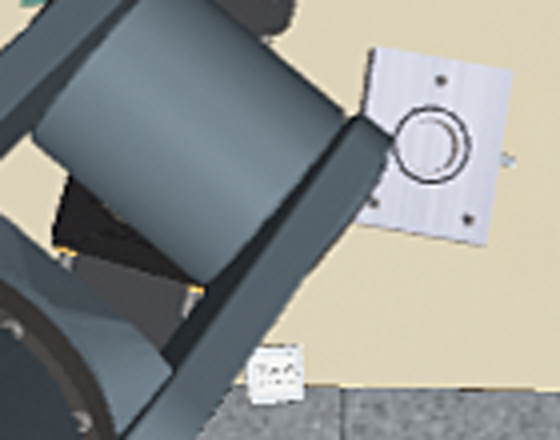

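The cover is lifted level and the collar is held. In the zoomed scene view its holes are at (148,194), (200,242) and (325,182), and Fz≈-2.9 N. Next I'll carry it over to the chamber at this height.

```bash
python3 -m inch '[{"ax":0,"ay":0,"az":0,"dx":-10.4,"dy":4.2,"dz":0,"gripper":0},{"ax":0,"ay":0,"az":0,"dx":-25,"dy":10.3,"dz":0,"gripper":0},{"ax":0,"ay":0,"az":0,"dx":-30,"dy":12.4,"dz":0,"gripper":0},{"ax":0,"ay":0,"az":0,"dx":-30,"dy":12.4,"dz":0,"gripper":0},{"ax":0,"ay":0,"az":0,"dx":-25,"dy":10.3,"dz":0,"gripper":0},{"ax":0,"ay":0,"az":0,"dx":-15,"dy":6.2,"dz":0,"gripper":0},{"ax":0,"ay":0,"az":0,"dx":-6,"dy":2.4,"dz":0,"gripper":0},{"ax":0,"ay":0,"az":-0.036,"dx":0,"dy":0,"dz":0,"gripper":0}]' 18; python3 -m inch '[{"ax":0,"ay":0,"az":-0.037,"dx":0,"dy":0,"dz":0,"gripper":0},{"ax":0,"ay":0,"az":-0.036,"dx":0,"dy":0,"dz":0,"gripper":0},{"ax":0,"ay":0,"az":0,"dx":0,"dy":0,"dz":0,"gripper":0},{"ax":0,"ay":0,"az":0,"dx":0,"dy":0,"dz":0,"gripper":0},{"ax":0,"ay":0,"az":0,"dx":0,"dy":0,"dz":0,"gripper":0}]'; python3 st.py
cat > shot.py <<'E'
import sys
from rig import optics
from h import *
k=sys.argv[1]
c=optics.camera("scene");np.savez(f"scene{k}.npz",**c)
a=c["img"][200:350,300:440,::-1]; cv2.imwrite(f"pics/scene{k}.png",cv2.resize(a,None,fx=4,fy=4,interpolation=cv2.INTER_CUBIC))
c=optics.camera("top");np.savez(f"top{k}.npz",**c)
a=c["img"][225:325,335:455,::-1]; cv2.imwrite(f"pics/top{k}.png",cv2.resize(a,None,fx=5,fy=5,interpolation=cv2.INTER_CUBIC))
E
python3 shot.py 10
```

```text
time: 12.5
position: [0.4859, -0.3878, 0.0839]
tool_rot: [0.783, 0.622, -0.0, -0.0]
ft_force: [-0.1, -0.0, -1.8]
grip_width: 0.0361
time: 13.0
position: [0.4862, -0.3861, 0.0846]
tool_rot: [0.759, 0.651, 0.0, -0.0]
ft_force: [-0.7, 0.0, -1.5]
grip_width: 0.0359
t 13.00 q [-0.851  0.664  1.538  0.     0.94  -0.697] pos [ 0.4862 -0.3861  0.0846] r 0.621 az -0.671 jaw -0.1543 tilt 0.0008 F [-0.7  0.  -1.5] w 0.0359 tz [-5.e-04  6.e-04 -1.e+00]
```

View pics/scene10.png

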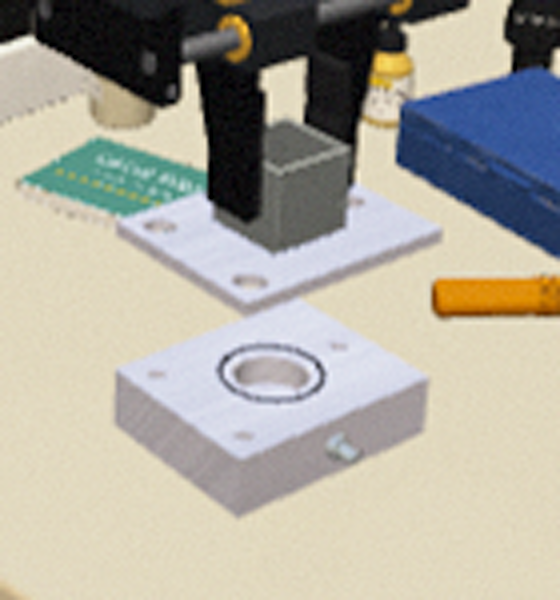

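View pics/top10.png

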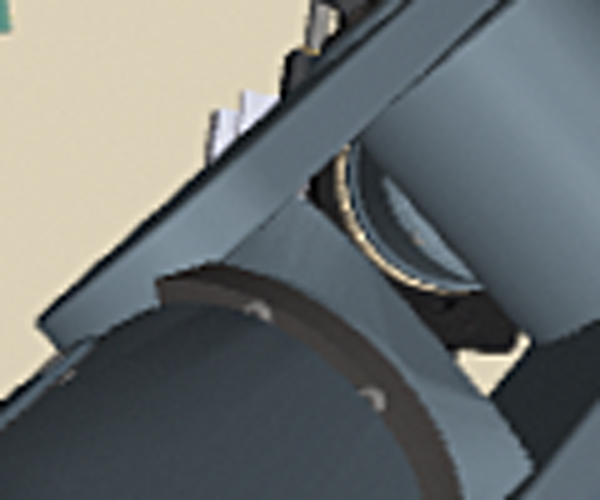

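```bash
cat > meas.py <<'E'
import sys
from h import *
k=sys.argv[1]; zt=float(sys.argv[2])  # expected underside z
hs=[np.array(eval(a)) for a in sys.argv[3:6]]  # approximate pixels in zoom: hole0,1,2
c=load(f"scene{k}.npz"); img=c["img"]
px=[np.array([300,200])+h/4 for h in hs]
m=lav(img); n=255-m; n,lab,st,ce=cv2.connectedComponentsWithStats(n,connectivity=4)
out=[]
for q in px:
    d=[np.hypot(*(ce[i]-q)) if 4<st[i,4]<60 else 99 for i in range(n)]; i=int(np.argmin(d)); out.append(ce[i]); print("hole px",ce[i].round(2),"area",st[i,4],"d %.1f"%d[i])
out=np.array(out)
P=onplane(c,out,zt+.0035); print(P[:,:2].round(4)); t,th,res=fit(P); print("fit3 (xy,yaw,res mm)",t.round(4),round(th,4),res.round(2).tolist())
e=P[1,:2]-P[2,:2]; print("pair mid",P[1:,:2].mean(0).round(4),"pair yaw",np.arctan2(-e[0],e[1]),"len mm",np.linalg.norm(e)*1000)
# surface heights by depth
v,u=np.nonzero(m); p,d=ray(c,np.c_[u,v]); D=c["depth"][v,u]; Q=(p+d*D[:,None])[D>0]
s=Q[(abs(Q[:,0]-.486)<.05)&(abs(Q[:,1]+.386)<.05)]
hist=np.histogram(s[:,2],bins=np.arange(0,.14,.004)); print([(round(b,3),int(a)) for a,b in zip(*hist) if a>15])
top=s[abs(s[:,2]-zt-.006)<.006]; A=np.c_[top[:,:2]-[.486,-.386],np.ones(len(top))]; print("cover top plane fit slope,slope,z",np.linalg.lstsq(A,top[:,2],rcond=None)[0].round(4),len(top))
E
python3 meas.py 10 0.0896 "(352,202)" "(160,226)" "(250,282)"
```

```text
hole px [361.83 270.04] area 23 d 32.7
hole px [339.35 255.94] area 17 d 0.9
hole px [361.83 270.04] area 23 d 0.8
[[ 0.4468 -0.405 ]
 [ 0.4554 -0.353 ]
 [ 0.4468 -0.405 ]]
fit3 (xy,yaw,res mm) [ 0.457  -0.3971] -0.9097 [[-32.34, 20.58], [-0.05, -0.29], [32.39, -20.29]]
pair mid [ 0.4511 -0.379 ] pair yaw -0.16430416437305811 len mm 52.62854594423905
[(np.float64(0.016), 26), (np.float64(0.024), 18), (np.float64(0.028), 1435), (np.float64(0.092), 743), (np.float64(0.096), 164)]
cover top plane fit slope,slope,z [ 0.0027 -0.0017  0.0954] 910
```

```bash
cat > edges.py <<'E'
from h import *
def line(cnt,a,b,tol=1.6):
    # fit line to contour points near segment a-b (central part); returns point,dir
    a=np.array(a,float);b=np.array(b,float);L=np.linalg.norm(b-a);u=(b-a)/L;nn=np.array([-u[1],u[0]])
    w=cnt.reshape(-1,2)-a; s=w@u;d=w@nn
    k=(s>.1*L)&(s<.9*L)&(abs(d)<tol*1.5); q=cnt.reshape(-1,2)[k]
    vx,vy,x,y=cv2.fitLine(q.astype(np.float32),cv2.DIST_HUBER,0,.01,.01).ravel(); r=(q-[x,y])@np.array([-vy,vx])
    return np.array([x,y]),np.array([vx,vy]),len(q),r.std()
def isect(l,m):
    s=np.linalg.solve(np.c_[l[1],-m[1]],m[0]-l[0]); return l[0]+l[1]*s[0]
def contour_at(mask,pt):
    cs,_=cv2.findContours(mask,cv2.RETR_EXTERNAL,cv2.CHAIN_APPROX_NONE)
    return min((q for q in cs if cv2.contourArea(q)>300),key=lambda q:abs(cv2.pointPolygonTest(q,pt,True)) if cv2.pointPolygonTest(q,pt,True)<0 else 0)
E
python3 - <<'E'
from edges import *
s=load("scene0.npz");t=load("top0.npz")
def quad(c,approx,pt,skip=()):
    q=contour_at(lav(c["img"]),pt); n=len(approx); L=[line(q,approx[i],approx[(i+1)%n]) for i in range(n)]
    print([(l[2],round(float(l[3]),2)) for l in L]); return np.array([isect(L[i-1],L[i]) for i in range(n)])
def rep(n,P):
    for i in range(4):
        e=P[(i+1)%4]-P[i]; print("   len %.1f ang %.4f"%(np.linalg.norm(e[:2])*1000,(np.arctan2(e[1],e[0]))%(np.pi/2)-np.pi/2))
    print(n,P.mean(0).round(4))
# chamber top: order far-left(+x+y), far-right(+x,-y), near-right, near-left
ct=quad(t,[(378,247),(413,252),(406,295),(372,289)],(391,250)); rep("chamber top",onplane(t,ct,.03))
cs=quad(s,[(374.5,275),(406,294),(360.5,314.5),(329.5,293)],(350,300)); rep("chamber scene",onplane(s,cs,.03))
P,g=tri(t,ct,s,cs); rep("tri",P);print(P.round(4),g.round(4)); print(cs.round(2))
# cover
ct=quad(t,[(312.5,254),(344.5,263),(333,304),(300.5,295)],(320,296)); rep("cover top",onplane(t,ct,.006))
E
```

```text
[(28, 0.28), (36, 0.62), (27, 0.29), (35, 0.65)]
   len 73.3 ang -0.1632
   len 93.5 ang -0.1472
   len 74.2 ang -0.1548
   len 94.1 ang -0.1575
chamber top [ 0.4866 -0.3863  0.03  ]
[(25, 0.24), (37, 0.26), (24, 0.23), (36, 0.31)]
   len 73.7 ang -0.1500
   len 94.6 ang -0.1521
   len 73.9 ang -0.1554
   len 94.2 ang -0.1547
chamber scene [ 0.4844 -0.3873  0.03  ]
   len 73.7 ang -0.1571
   len 94.2 ang -0.1511
   len 74.3 ang -0.1552
   len 94.3 ang -0.1572
tri [ 0.4864 -0.3862  0.0287]
[[ 0.5387 -0.3571  0.0288]
 [ 0.5272 -0.4299  0.0288]
 [ 0.4341 -0.4157  0.0286]
 [ 0.4456 -0.3423  0.0286]] [0.0011 0.     0.0013 0.0012]
[[374.   274.73]
 [405.96 294.05]
 [359.38 314.46]
 [328.76 292.2 ]]
[(26, 0.29), (32, 0.28), (26, 0.28), (32, 0.28)]
   len 72.8 ang -0.2650
   len 93.7 ang -0.2640
   len 73.0 ang -0.2720
   len 93.2 ang -0.2667
cover top [ 0.4677 -0.2356  0.006 ]
```

```bash
python3 -m inch '[{"ax":0,"ay":0,"az":0,"dx":0,"dy":0,"dz":8,"gripper":0},{"ax":0,"ay":0,"az":0,"dx":0,"dy":0,"dz":10,"gripper":0},{"ax":0,"ay":0,"az":0,"dx":0,"dy":0,"dz":10,"gripper":0},{"ax":0,"ay":0,"az":0,"dx":0,"dy":0,"dz":8,"gripper":0},{"ax":0,"ay":0,"az":0,"dx":0,"dy":0,"dz":4,"gripper":0},{"ax":0,"ay":0,"az":0,"dx":0,"dy":0,"dz":1.5,"gripper":0},{"ax":0,"ay":0,"az":0,"dx":0,"dy":0,"dz":0,"gripper":0},{"ax":0,"ay":0,"az":0,"dx":0,"dy":0,"dz":0,"gripper":0}]'; python3 st.py; python3 shot.py 11
```

```text
time: 13.9
position: [0.4866, -0.3868, 0.0438]
tool_rot: [0.759, 0.651, 0.0, 0.0]
ft_force: [0.1, -0.6, -2.3]
grip_width: 0.0357
t 13.90 q [-0.851  0.723  1.559  0.     0.859 -0.697] pos [ 0.4866 -0.3868  0.0438] r 0.622 az -0.672 jaw -0.1540 tilt 0.0008 F [ 0.1 -0.6 -2.3] w 0.0357 tz [ 5.e-04 -6.e-04 -1.e+00]
```

View pics/scene11.png

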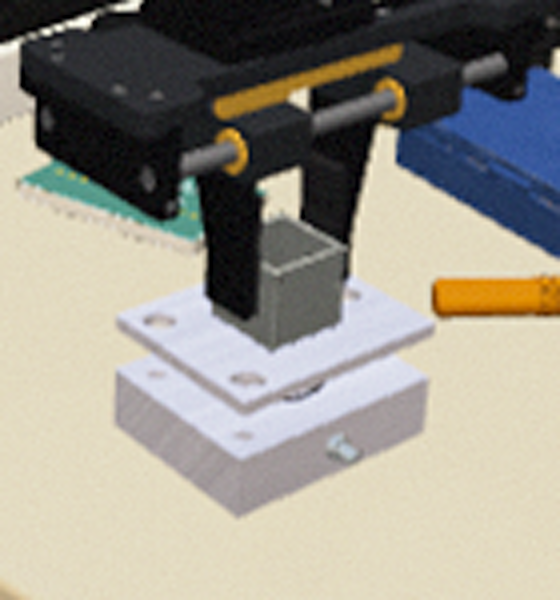

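```bash
cat > pose.py <<'E'
import sys
from edges import *
k=sys.argv[1]; zu=float(sys.argv[2]); A=[np.array(eval(a))/4+[300,200] for a in sys.argv[3:7]] # zoom corners: back(+x+y), right(+x-y), front(-x-y), left(-x+y)
c=load(f"scene{k}.npz"); img=c["img"]; m=lav(img)
cs,_=cv2.findContours(m,cv2.RETR_LIST,cv2.CHAIN_APPROX_NONE); q=np.vstack(cs)
# brightness: side faces darker -> refine mask
L=[line(q,A[i],A[(i+1)%4]) for i in range(4)]; print("edges n,std",[(l[2],round(float(l[3]),2)) for l in L])
C=np.array([isect(L[i-1],L[i]) for i in range(4)]); print("zoom corners",((C-[300,200])*4).round(0).tolist())
P=onplane(c,C,zu+.006)
for i in range(4):
    e=P[(i+1)%4]-P[i]; print("   len %.1f ang %.4f"%(np.linalg.norm(e[:2])*1000,(np.arctan2(e[1],e[0]))%(np.pi/2)-np.pi/2))
print("cover centre by scene",P.mean(0).round(4)," chamber by scene [0.4844 -0.3873] yaw -0.153")
cv2.imwrite(f"pics/mask{k}.png",cv2.resize(m[200:350,300:440],None,fx=4,fy=4,interpolation=0))
E
python3 pose.py 11 0.0488 "(340,265)" "(437,322)" "(248,403)" "(118,320)"; python3 meas.py 11 0.0488 "(350,295)" "(160,321)" "(249,379)"
```

```text
edges n,std [(20, 0.26), (52, 1.37), (31, 1.03), (16, 1.39)]
zoom corners [[346.0, 274.0], [431.0, 323.0], [242.0, 401.0], [118.0, 317.0]]
   len 47.0 ang -0.1519
   len 94.4 ang -0.1545
   len 72.6 ang -0.1482
   len 98.2 ang -0.4180
cover centre by scene [ 0.4828 -0.3953  0.0548]  chamber by scene [0.4844 -0.3873] yaw -0.153
hole px [361.61 294.22] area 18 d 33.0
hole px [339.45 279.9 ] area 20 d 0.7
hole px [361.61 294.22] area 18 d 0.8
[[ 0.4482 -0.4057]
 [ 0.4549 -0.3549]
 [ 0.4482 -0.4057]]
fit3 (xy,yaw,res mm) [ 0.4581 -0.398 ] -0.8775 [[-32.92, 20.02], [-0.17, -1.27], [33.09, -18.75]]
pair mid [ 0.4516 -0.3803] pair yaw -0.13211925848444503 len mm 51.15159292788333
[(np.float64(0.016), 18), (np.float64(0.028), 730), (np.float64(0.052), 923)]
cover top plane fit slope,slope,z [ 0.0044 -0.0036  0.0545] 945
```

View pics/mask11.png

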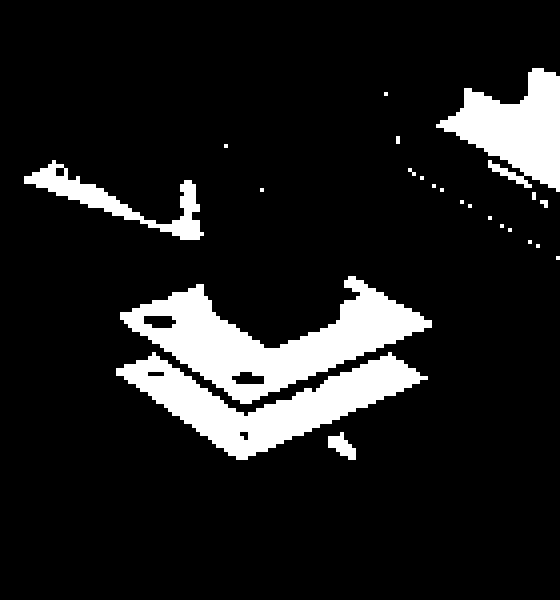

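```bash
cat > pose.py <<'E'
import sys
from edges import *
k=sys.argv[1]; zu=float(sys.argv[2]); Z=lambda s:np.array(eval(s))/4+[300,200]
right,front,left,lb,rb=[Z(a) for a in sys.argv[3:8]]  # lb, rb: ends of the visible back edges
seed=Z(sys.argv[8])
c=load(f"scene{k}.npz"); m=lav(c["img"])
q=contour_at(m,tuple(map(float,seed)))
E={"rf":(right,front),"fl":(front,left),"lb":(left,lb),"br":(rb,right)}
L={n:line(q,a,b,1.3) for n,(a,b) in E.items()}; print("edges n,std",{n:(l[2],round(float(l[3]),2)) for n,l in L.items()})
R_,F,Lf,B=isect(L["br"],L["rf"]),isect(L["rf"],L["fl"]),isect(L["fl"],L["lb"]),isect(L["lb"],L["br"])
C=np.array([B,R_,F,Lf]); print("zoom corners B R F L",((C-[300,200])*4).round(1).tolist())
P=onplane(c,C,zu+.006)
for i in range(4):
    e=P[(i+1)%4]-P[i]; print("   len %.1f ang %.4f"%(np.linalg.norm(e[:2])*1000,(np.arctan2(e[1],e[0]))%(np.pi/2)-np.pi/2))
print("cover centre by scene",P.mean(0).round(4),"diag LR",((P[1]+P[3])/2).round(4))
C0=np.array([[374.,274.73],[405.96,294.05],[359.38,314.46],[328.76,292.2]]); Q=onplane(c,C0,.03); print("chamber centre by scene",Q.mean(0).round(4),"LR",((Q[1]+Q[3])/2).round(4))
print("per-corner cover-chamber mm",((P-Q)[:,:2]*1000).round(1).tolist())
E
python3 pose.py 11 0.0488 "(432,322)" "(244,402)" "(120,317)" "(200,288)" "(362,283)" "(170,345)"
```

```text
edges n,std {'rf': (38, 0.27), 'fl': (25, 0.25), 'lb': (16, 0.33), 'br': (13, 0.25)}
zoom corners B R F L [[300.8, 249.2], [430.6, 321.9], [241.5, 400.5], [116.0, 314.2]]
   len 72.4 ang -0.1366
   len 94.5 ang -0.1547
   len 74.2 ang -0.1533
   len 93.3 ang -0.1749
cover centre by scene [ 0.4839 -0.3882  0.0548] diag LR [ 0.4843 -0.3878  0.0548]
chamber centre by scene [ 0.4844 -0.3873  0.03  ] LR [ 0.4845 -0.3873  0.03  ]
per-corner cover-chamber mm [[-1.4, -1.9], [-0.2, -0.8], [-0.1, -0.6], [-0.1, -0.2]]
```

```bash
python3 -m inch '[{"ax":0,"ay":0,"az":0,"dx":0.5,"dy":0,"dz":2,"gripper":0},{"ax":0,"ay":0,"az":0,"dx":0,"dy":0,"dz":2,"gripper":0},{"ax":0,"ay":0,"az":0,"dx":0,"dy":0,"dz":2,"gripper":0},{"ax":0,"ay":0,"az":0,"dx":0,"dy":0,"dz":1,"gripper":0},{"ax":0,"ay":0,"az":0,"dx":0,"dy":0,"dz":0,"gripper":0},{"ax":0,"ay":0,"az":0,"dx":0,"dy":0,"dz":0,"gripper":0},{"ax":0,"ay":0,"az":0,"dx":0,"dy":0,"dz":0,"gripper":0}]'; python3 st.py; python3 shot.py 12
```

```text
time: 14.7
position: [0.4865, -0.3861, 0.0365]
tool_rot: [0.759, 0.651, -0.0, 0.0]
ft_force: [0.0, 0.4, -2.9]
grip_width: 0.036
t 14.70 q [-0.851  0.733  1.563 -0.     0.845 -0.697] pos [ 0.4865 -0.3861  0.0365] r 0.621 az -0.671 jaw -0.1540 tilt 0.0002 F [ 0.   0.4 -2.9] w 0.0360 tz [ 1.e-04 -2.e-04 -1.e+00]
```

View pics/scene12.png

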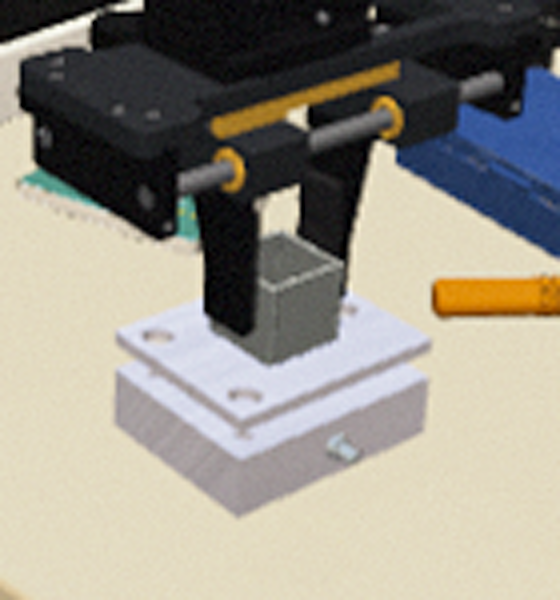

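```bash
python3 pose.py 12 0.0415 "(429,342)" "(241,419)" "(118,336)" "(195,308)" "(365,304)" "(170,362)"; python3 meas.py 12 0.0415 "(350,310)" "(155,335)" "(245,395)"
python3 - <<'E'
from h import *
# bystanders: compare with the first picture
a=load("scene0.npz")["img"].astype(int);b=load("scene12.npz")["img"].astype(int)
for n,(x0,x1,y0,y1) in dict(slipbox=(255,290,300,328),driver=(405,490,265,282),canister=(320,341,200,232),loupe=(172,198,231,247)).items(): print(n,"mean abs diff",abs(a-b)[y0:y1,x0:x1].mean().round(2))
E
```

```text
edges n,std {'rf': (37, 0.26), 'fl': (25, 0.24), 'lb': (13, 0.22), 'br': (13, 0.41)}
zoom corners B R F L [[298.0, 259.8], [425.6, 338.4], [238.7, 417.2], [116.1, 331.1]]
   len 75.3 ang -0.1815
   len 93.7 ang -0.1543
   len 73.1 ang -0.1551
   len 95.7 ang -0.1318
cover centre by scene [ 0.4843 -0.387   0.0475] diag LR [ 0.4837 -0.3875  0.0475]
chamber centre by scene [ 0.4844 -0.3873  0.03  ] LR [ 0.4845 -0.3873  0.03  ]
per-corner cover-chamber mm [[1.4, 1.4], [-1.1, 0.1], [-0.2, 0.2], [-0.4, -0.6]]
hole px [360.41 298.18] area 17 d 34.1
hole px [339.   283.89] area 19 d 0.3
hole px [360.41 298.18] area 17 d 1.0
[[ 0.4477 -0.4042]
 [ 0.4547 -0.3544]
 [ 0.4477 -0.4042]]
fit3 (xy,yaw,res mm) [ 0.4576 -0.3969] -0.8855 [[-32.72, 20.58], [-0.26, -1.87], [32.98, -18.71]]
pair mid [ 0.4512 -0.3793] pair yaw -0.1400966880847438 len mm 50.23891978674162
[(np.float64(0.028), 491), (np.float64(0.044), 784), (np.float64(0.048), 150)]
cover top plane fit slope,slope,z [ 0.0041 -0.001   0.0473] 942
slipbox mean abs diff 16.17
driver mean abs diff 14.23
canister mean abs diff 69.95
loupe mean abs diff 14.25
```

```bash
python3 - <<'E'
from h import *
f=lambda c:cv2.cvtColor(c["img"],cv2.COLOR_RGB2GRAY).astype(np.float32)
a=f(load("scene0.npz"));b=f(load("scene12.npz"))
for n,(x0,x1,y0,y1) in dict(slipbox=(250,295,296,332),driver=(400,495,262,286),loupe=(165,205,226,252),wholecheck=(500,600,150,260)).items():
    A,B=a[y0:y1,x0:x1],b[y0:y1,x0:x1]; print(n,cv2.phaseCorrelate((A-A.mean()).copy(),(B-B.mean()).copy()))
E
python3 st.py
python3 - <<'E'
from rig import robot
print(robot.hand_in())
E
```

```text
slipbox ((0.48194963288491977, 0.05129287255824977), 0.9434591681868941)
driver ((0.023343864593556418, -0.025539126984986282), 0.9725458181152741)
loupe ((0.009426176237482764, 0.3922759939172842), 1.0175577600797017)
wholecheck ((0.004120071864846864, 0.014205881469678161), 0.9797132145563762)
t 14.80 q [-0.85   0.733  1.563  0.     0.845 -0.696] pos [ 0.4865 -0.3861  0.0365] r 0.621 az -0.671 jaw -0.1540 tilt 0.0003 F [-0.6 -0.2 -1.3] w 0.0359 tz [ 2.e-04 -2.e-04 -1.e+00]
the job is handed in; nothing more can be done
None
```

I picked the cover up by its collar, carried it over the chamber, and handed in at 14.8 s with the gripper still holding it there. The hand-in reports no verdict.

**Path and grip:** The tool went over the top of the microscope rather than drawn in across its front. The grip command was 12 N to close and 18 N for carrying, and the opening stayed at 36 mm, the collar's width.

**Last checks:**
- **Alignment:** from the plate outlines in the scene view, the cover and chamber centres agree within about 1 mm. The yaw matches: the tool was at -0.154 rad and the chamber measured -0.15.
- **Height and tilt:** the underside is about 11.5 mm above the chamber's top face, and depth readings agree. The tool tilt is under 0.001 rad, and the depth fit of the plate shows about 0.004 rad.
- **Bystanders:** the coverslip box, screwdriver and loupe shifted by less than half a pixel in the images.

**What disagreed or couldn't be checked:**
- **Tool height:** the reported tool height was about 22 mm lower than the fingertips seen in the picture. Probing down met no contact where the report put the plate, so I trusted the picture.
- **Scene camera:** on its own it reads about 2 mm off from the two-camera result, so I aligned by comparing cover and chamber within that one view.
- **Outline fit:** the short visible back edges gave noisier readings, with up to 1.4 mm of difference at the hidden corner.
- **Hidden from view:** the arm blocked the top view at the end, so I could not look straight down through the holes. The check script picked the wrong spot for the single hole, so it was judged from the plate outline. The canister was hidden in the last picture, so it was not rechecked.

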